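Load the reagent carrier and clear the misplaced dropper bottle

ROBOT

A 6-joint arm with a two-finger parallel gripper is mounted at the origin on a cart in front of the work surface, level with it; the furniture and walls round the work are solid. World frame = base frame: x ahead of the robot, y to its left, z up, the work surface at z = 0. Lengths are in m, angles in rad, forces in N, time in s.
With the tool pointing down it reaches from about 0.25 to 0.725 m from the base axis. Payload 4 kg.
Tool frame: the origin (TCP) lies at the very end of the fingers, on their centre line; the grasp point (between the pads) lies 19 mm behind it; x points along the fingers, z is the direction in which the jaws open and shut, and the axes are right-handed (so a half turn about x gives the same grasp; the last joint's range is limited). The gripper opens to 85 mm and grips with 20 to 120 N. Pads are 22 mm wide; open, the fingers measure 114 mm over their backs; the gripper's body (76 mm by 85 mm) begins 54 mm behind the grasp point. The pads swing forward as they close: fully open they stand 13 mm farther back than shut.
Start: joints at [1.349, 0.241, 0.005, 1.335, 0, 1.571], TCP at [0.11, 0.488, 0.231] pointing down, gripper open.
Joint ranges: [-2.72, 2.72], [-1.05, 1.87], [-1.09, 1.28], [-1.99, 2.15], [-1.42, 1.44], [-3.14, 3.14]. Speed limits (rad/s): [2.79, 2.79, 3.14, 3.14, 3.14, 3.14].

INTERFACE

Orientations are given as a unit quaternion [x, y, z, w].
In Python, from workcell import bot gives the robot as it stands.
- The arm moves only by the tool step_arm, never from a script. Its argument "series" is a list of rows, each an object of numbers: "x", "y", "z": the shift along the world's x, y, z in cm; "twist": the turn about the world's z in degrees; "jaw": the finger opening in cm, from 0 to 8.54. In form: [{"x": .., "y": .., "z": .., "twist": .., "jaw": ..}, ...]. A call has 1 to 10 rows; each row is the pose to reach, as a shift and turn from the pose measured when the call began; what a row does not reach only later rows make up. A row lasts 1/12 s, in which the tool goes at most 41.7 mm and 7.16 degrees, less where a joint would pass 70% of its speed; a pose out of reach is approached as far as the arm can. A call with a gripper value outside its range is refused whole. The fingers move at their own pace and stop on an object; the grip force is fixed at half the most. Time passes only in rows, so rows that repeat a pose let the fingers close. It gives the time, the measured TCP pose, the force and the opening at its end, in the units of the state.
- bot.get_obs(): the state, without advancing time (a new reading comes with each control period).
- bot.camera(name): name is "side" or "top"; returns (picture, depth): 480x640x3 uint8, red, green, blue; 480x640 float32, m along the optical axis (not along the pixel's ray), 0 where there is no reading.
- bot.camera_info(name): a dict with "camera_matrix" (3x3 intrinsics, pixels), "R" (3x3) and "t" (3): a world point X has camera coordinates R X + t. Camera axes: x right, y down, z forward; pixel columns grow to the right and rows downward; lengths in m; the calibration is good to about 2 mm. A picture is of the moment at which its call begins. camera_info takes no time and is no camera call.
- bot.job_done(): hands the job in, once; it reports no verdict.
The state is a dict: "clock": time; "joint_pos": joint angles; "joint_vel": joint speeds; "tau": joint torques, N m; "eef_pos": TCP position; "tool_rot": TCP orientation; "ft_force": force on the tool from outside, world axes, zero at the start; "ft_torque": the same for the moment, N m; "grip_width": finger opening in m.
Only numpy, scipy, OpenCV 4.12 (cv2) and the standard library are available. Lean on these libraries where they do the work, as an engineer would, in place of code of your own. Each camera call takes 0.05 s, during which the arm holds its last target.

TASK

Load the reagent carrier for the next assay run: each bottle belongs in the well whose collar has the colour of its cap. The three reagent bottles stand on the bench, and somebody has put the yellow-capped dropper bottle into a well that belongs to one of them; move it to its own yellow well. Keep every bottle upright, lower it fully into its well without dropping it, and leave all four bottles released and standing at rest.

Things in the scene. Friction and masses are not known exactly. Their poses are not given: they have to be found in the camera images.
- carrier: Fixed reagent carrier: dark grey block in an aluminium frame, 204 mm square, 30 mm high, low steel handle on two facing sides (259 mm over them). Four wells 2 by 2, 94 mm apart, each 20 mm deep with a flat floor 10 mm above the bench: three 62 mm across, the yellow one 52 mm. Origin at the centre of its underside on the bench, z up; it may be turned any way.
- collar_purple: Purple collar (fixed ring, inner diameter 67 mm, outer 81 mm, 5 mm high) round the mouth of the 62 mm well for the purple-capped bottle. Origin on the well's axis at the level of the carrier's deck, 30 mm above the bench and 20 mm above the well's floor; z up.
- collar_blue: Blue collar (fixed ring, inner diameter 67 mm, outer 81 mm, 5 mm high) round the mouth of the 62 mm well for the blue-capped bottle. Origin as for the purple collar.
- collar_white: Off-white collar (fixed ring, inner diameter 67 mm, outer 81 mm, 5 mm high) round the mouth of the 62 mm well for the white-capped bottle. Origin as for the purple collar.
- collar_yellow: Yellow collar (fixed ring, inner diameter 57 mm, outer 71 mm, 5 mm high) round the mouth of the smaller 52 mm well for the dropper bottle. Origin as for the purple collar.
- bottle_purple: Loose round reagent bottle with purple screw cap, 48 mm in diameter, 88 mm high, about 90 g; straight body up to about 60 mm, shoulder above it, cap 30 mm in diameter from 72 to 88 mm. Origin at the centre of its underside, z up along the bottle. Stands on the bench.
- bottle_blue: The same reagent bottle with a blue screw cap. Origin at the centre of its underside, z up. Stands on the bench.
- bottle_white: The same reagent bottle with an off-white screw cap. Origin at the centre of its underside, z up. Stands on the bench.
- dropper: Loose black dropper bottle with yellow cap and nozzle, 84 mm high, about 60 g: black body 40 mm in diameter up to 52 mm, yellow cap 32 mm in diameter from 52 to 72 mm, thin nozzle above. Origin at the centre of its underside, z up. At the start it stands in one of the three 62 mm wells, its underside 10 mm above the bench.

How it is judged:
By the outcome, as a careful person would: the job done as asked, in the order asked, and still so for the second after the job is handed in, with the robot touching nothing.
It also fails if it takes over 115 s, if anything falls off the work surface, if the arm or the gripper's body presses on something with over 40 N, if the wrist force passes 120 N, or if a joint passes its speed limit or range.

## Working session

There is one attempt and no reset: what is moved stays moved. The work goes in short steps, Python scripts to look and compute and a tool call to move; the robot and the scene stay as the last step left them, time stands still between calls to the robot, and variables do not carry over. Pictures are saved under pics/ and viewed, and the job is handed in when it is done.

Besides the shell and the picture viewer there is one more tool, called after "Call:" as name([rows], argument=value, ...), one row to a line, values as JSON. step_arm: Moves the arm, as the interface text tells. Its arguments: {"type":"object","properties":{"series":{"type":"array","items":{"type":"object","properties":{"x":{"type":"number"},"y":{"type":"number"},"z":{"type":"number"},"twist":{"type":"number"},"jaw":{"type":"number"}}}}},"required":["series"]}

```bash
mkdir -p pics; cat > h.py <<'E'
import numpy as np, cv2
from workcell import bot
def snap(n,f):
    p,d=bot.camera(n); cv2.imwrite('pics/'+f+'.png',p[:,:,::-1]); np.save('/tmp/'+f+'.npy',d); return p,d
def world(n,u,v,z=None,d=None):
    c=bot.camera_info(n);K=np.array(c['camera_matrix']);R=np.array(c['R']);t=np.array(c['t'])
    r=R.T@np.linalg.inv(K)@np.array([u,v,1.]);o=-R.T@t
    if z is not None: return o+r*(z-o[2])/r[2]
    return o+r*d
E
python3 - <<'E'
from h import *
for n in('top','side'): snap(n,n+'0')
o=bot.get_obs();print(o['clock'],o['eef_pos'],o['tool_rot'],o['grip_width'],o['ft_force'])
for n in('top','side'):
    c=bot.camera_info(n);print(n,-np.array(c['R']).T@np.array(c['t']),c['camera_matrix'])
E
```

```text
0.1 [0.1098722  0.48721029 0.23050331] [-0.44201965  0.55276913  0.44116808  0.55175687] 0.08518560253083879 [0.45315714 0.22258817 0.930593  ]
top [0.45912508 0.02609743 1.14094132] [[564.17851981   0.         317.23299927]
 [  0.         564.17851981 239.73172692]
 [  0.           0.           1.        ]]
side [0.30145446 0.76798839 0.5808104 ] [[506.1836506    0.         322.89011569]
 [  0.         506.1836506  241.25832874]
 [  0.           0.           1.        ]]
```

View pics/top0.png

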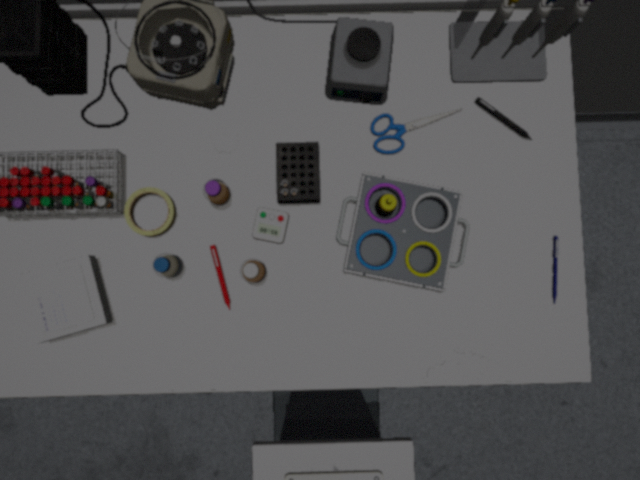

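View pics/side0.png

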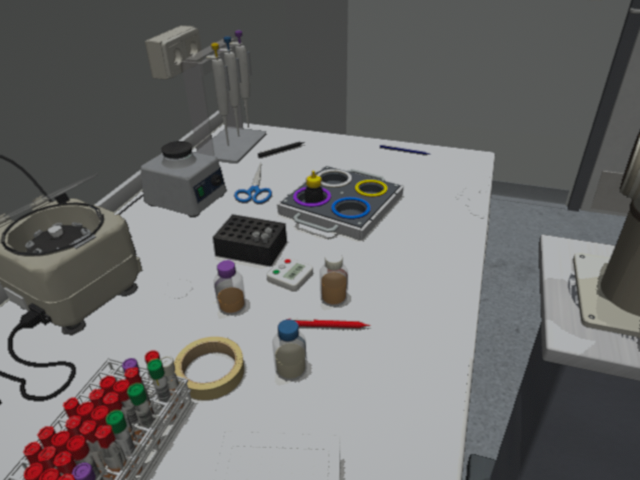

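The top view shows the dropper in the purple well at about (389,203). The white well is at (432,212), blue (376,250) and yellow (423,259). The bottle caps are purple (213,188), blue (163,264) and white (250,270). I'll enlarge for exact centres.

```bash
python3 - <<'E'
import cv2,numpy as np
p=cv2.imread('pics/top0.png')
def crop(u,v,w,h,k,f):
    c=p[v:v+h,u:u+w]; c=np.clip(c.astype(float)*1.7,0,255).astype(np.uint8)
    c=cv2.resize(c,None,fx=k,fy=k,interpolation=cv2.INTER_CUBIC)
    for i in range(0,w,10): cv2.putText(c,str(u+i),(i*k,8),0,.3,(0,0,255),1) if i%20==0 else 0; c[:, i*k]=c[:, i*k]//2
    for i in range(0,h,10): cv2.putText(c,str(v+i),(0,i*k+4),0,.3,(0,0,255),1); c[i*k]=c[i*k]//2
    cv2.imwrite('pics/'+f+'.png',c)
crop(330,165,140,130,5,'c1'); crop(140,170,140,120,5,'c2')
E
```

```text
(no output)
```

View pics/c1.png

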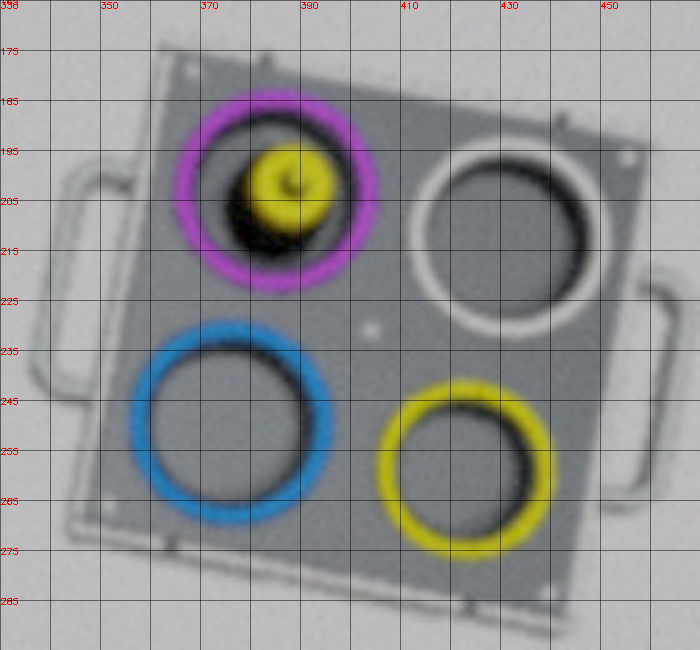

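View pics/c2.png

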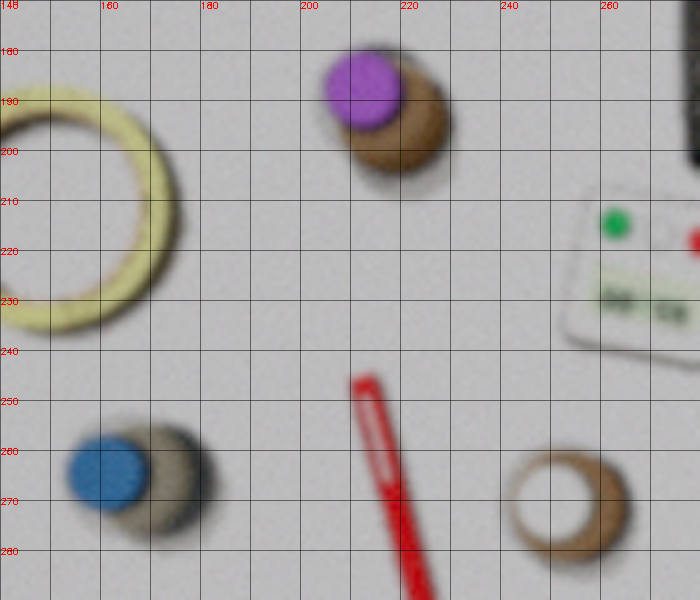

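```bash
python3 - <<'E'
from h import *
P={'cp':(385.4,203.2,.035),'cw':(432,212.5,.035),'cb':(376.4,249.5,.035),'cy':(423.2,258.8,.035),'drop':(388.4,202.6,.082),'bp':(213,188.1,.088),'bb':(161.8,264.7,.088),'bw':(250.6,270.4,.088)}
c=bot.camera_info('side');K=np.array(c['camera_matrix'])
W={}
for k,(u,v,z) in P.items():
    w=world('top',u-.4,v-.4,z=z);W[k]=w
    q=K@(np.array(c['R'])@w+np.array(c['t']));print(k,w.round(4),'rad',np.hypot(*w[:2]).round(3),'side',(q[:2]/q[2]).round(1))
c4=[W[k][:2] for k in('cp','cw','cy','cb')]
for i in range(4): print(np.linalg.norm(c4[i]-c4[(i+1)%4]))
q=cv2.imread('pics/side0.png')
a=cv2.resize(q[160:240,270:410],None,fx=5,fy=5,interpolation=cv2.INTER_CUBIC);cv2.imwrite('pics/s1.png',a)
a=cv2.resize(q[240:390,210:360],None,fx=4,fy=4,interpolation=cv2.INTER_CUBIC);cv2.imwrite('pics/s2.png',a)
from scipy.spatial.transform import Rotation as R
print(R.from_quat(bot.get_obs()['tool_rot']).as_matrix().round(3))
E
```

```text
cp [ 0.6175 -0.1175  0.035 ] rad 0.629 side [311.2 194.6]
cw [ 0.5966 -0.2089  0.035 ] rad 0.632 side [332.8 176.3]
cb [ 0.5263 -0.0965  0.035 ] rad 0.535 side [349.8 205.8]
cy [ 0.5056 -0.1877  0.035 ] rad 0.539 side [369.9 186.3]
drop [ 0.6118 -0.1171  0.082 ] rad 0.623 side [313.1 175.4]
bp [0.647  0.2134 0.088 ] rad 0.681 side [225.6 263.9]
bb [0.5051 0.3103 0.088 ] rad 0.593 side [287.3 324.2]
bw [0.4902 0.1452 0.088 ] rad 0.511 side [332.7 256.2]
0.09380803917914587
0.09346393398731874
0.09356940050823491
0.0936273709264006
[[-0.    -0.976  0.22 ]
 [-0.002  0.22   0.976]
 [-1.    -0.    -0.002]]
```

View pics/s1.png

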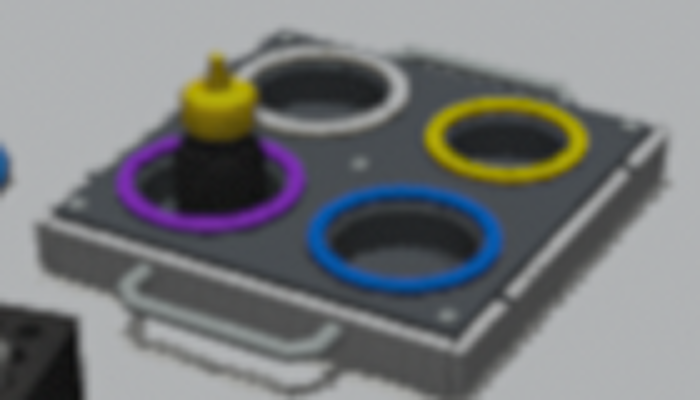

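View pics/s2.png

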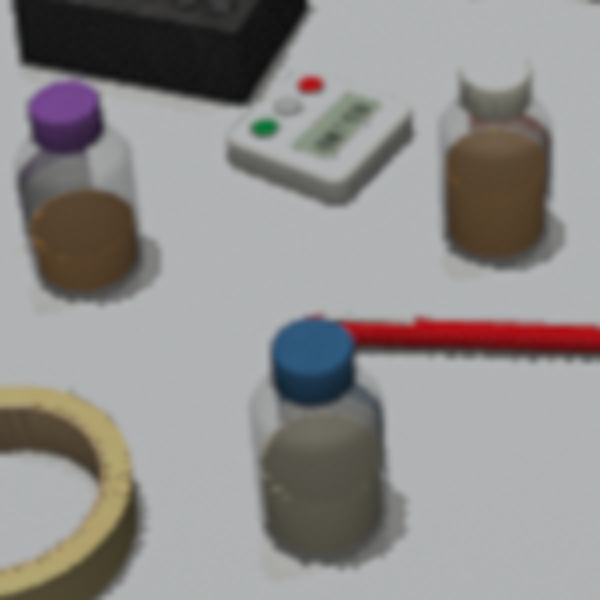

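Top and side agree to about 2 px, and the spacing comes out at 94 mm, so the measurements hold. The dropper goes first; I'm moving above it with the jaws turned to the carrier's diagonal.

Call:
step_arm([
  {"x": 4, "y": -4.8, "z": 0, "twist": -6},
  {"x": 12, "y": -14, "z": 0, "twist": -20},
  {"x": 20, "y": -24, "z": 0, "twist": -45},
  {"x": 30, "y": -36, "z": 0, "twist": -45},
  {"x": 40, "y": -48, "z": 0, "twist": -45},
  {"x": 50.2, "y": -60.4, "z": 0, "twist": -45},
  {"x": 50.2, "y": -60.4, "z": 0, "twist": -45},
  {"x": 50.2, "y": -60.4, "z": 0, "twist": -45},
  {"x": 50.2, "y": -60.4, "z": 0, "twist": -45},
  {"x": 50.2, "y": -60.4, "z": 0, "twist": -45},
])

```text
$.series[0]: bad value
```

Call:
step_arm([
  {"x": 4, "y": -4.8, "z": 0, "twist": -6, "jaw": 8.5},
  {"x": 12, "y": -14, "z": 0, "twist": -20, "jaw": 8.5},
  {"x": 20, "y": -24, "z": 0, "twist": -45, "jaw": 8.5},
  {"x": 30, "y": -36, "z": 0, "twist": -45, "jaw": 8.5},
  {"x": 40, "y": -48, "z": 0, "twist": -45, "jaw": 8.5},
  {"x": 50.2, "y": -60.4, "z": 0, "twist": -45, "jaw": 8.5},
  {"x": 50.2, "y": -60.4, "z": 0, "twist": -45, "jaw": 8.5},
  {"x": 50.2, "y": -60.4, "z": 0, "twist": -45, "jaw": 8.5},
  {"x": 50.2, "y": -60.4, "z": 0, "twist": -45, "jaw": 8.5},
  {"x": 50.2, "y": -60.4, "z": 0, "twist": -45, "jaw": 8.5},
])

```text
clock: 0.93
eef_pos: [0.377, 0.1654, 0.2305]
tool_rot: [-0.197, 0.68, 0.196, 0.679]
ft_force: [0.9, 0.5, -0.1]
grip_width: 0.0853
```

Call:
step_arm([
  {"x": 23.5, "y": -28.2, "z": -3, "twist": 0, "jaw": 8.5},
  {"x": 23.5, "y": -28.2, "z": -3, "twist": 0, "jaw": 8.5},
  {"x": 23.5, "y": -28.2, "z": -3, "twist": 0, "jaw": 8.5},
  {"x": 23.5, "y": -28.2, "z": -3, "twist": 0, "jaw": 8.5},
  {"x": 23.5, "y": -28.2, "z": -3, "twist": 0, "jaw": 8.5},
  {"x": 23.5, "y": -28.2, "z": -3, "twist": 0, "jaw": 8.5},
  {"x": 23.5, "y": -28.2, "z": -3, "twist": 0, "jaw": 8.5},
  {"x": 23.5, "y": -28.2, "z": -3, "twist": 0, "jaw": 8.5},
  {"x": 23.5, "y": -28.2, "z": -3, "twist": 0, "jaw": 8.5},
  {"x": 23.5, "y": -28.2, "z": -3, "twist": 0, "jaw": 8.5},
])

```text
clock: 1.77
eef_pos: [0.6144, -0.1222, 0.1966]
tool_rot: [-0.195, 0.681, 0.194, 0.678]
ft_force: [-0.5, 1.1, -0.6]
grip_width: 0.0851
```

```bash
python3 - <<'E'
from h import *
p,d=snap('side','s3')
cv2.imwrite('pics/s3c.png',cv2.resize(p[60:240,230:430,::-1],None,fx=4,fy=4,interpolation=cv2.INTER_CUBIC)[:720,:800][:600])
o=bot.get_obs();print(o['eef_pos'],o['joint_pos'])
E
```

```text
[ 0.61254755 -0.11950515  0.19732454] [-0.19192509  0.51003704  0.31242881  1.378352   -0.00154224  0.81957802]
```

View pics/s3c.png

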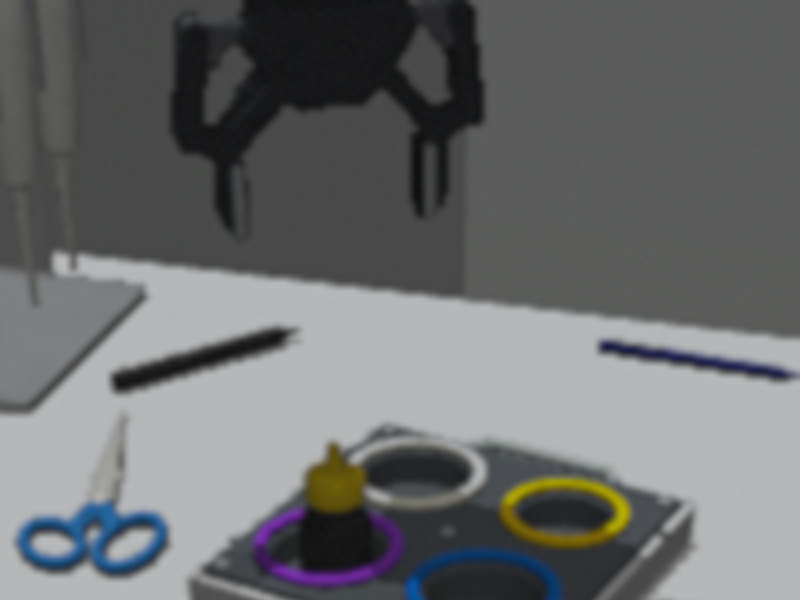

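The gripper sits over the dropper, with finger tips at (240,235) and (428,215) in the crop and the nozzle at (335,445). I'm lowering to just above the collar.

Call:
step_arm([
  {"x": -0.1, "y": 0.2, "z": -3, "twist": 0, "jaw": 8.5},
  {"x": -0.1, "y": 0.2, "z": -6, "twist": 0, "jaw": 8.5},
  {"x": -0.1, "y": 0.2, "z": -9, "twist": 0, "jaw": 8.5},
  {"x": -0.1, "y": 0.2, "z": -12, "twist": 0, "jaw": 8.5},
  {"x": -0.1, "y": 0.2, "z": -14, "twist": 0, "jaw": 8.5},
  {"x": -0.1, "y": 0.2, "z": -15, "twist": 0, "jaw": 8.5},
  {"x": -0.1, "y": 0.2, "z": -15.4, "twist": 0, "jaw": 8.5},
  {"x": -0.1, "y": 0.2, "z": -15.4, "twist": 0, "jaw": 8.5},
  {"x": -0.1, "y": 0.2, "z": -15.4, "twist": 0, "jaw": 8.5},
])

```text
clock: 2.57
eef_pos: [0.6125, -0.1173, 0.0449]
tool_rot: [-0.195, 0.681, 0.195, 0.678]
ft_force: [-0.4, 0.6, -0.2]
grip_width: 0.0852
```

```bash
python3 - <<'E'
from h import *
p,d=snap('side','s4')
cv2.imwrite('pics/s4c.png',cv2.resize(p[120:240,250:410,::-1],None,fx=5,fy=5,interpolation=cv2.INTER_CUBIC))
o=bot.get_obs();print(o['eef_pos'],o['ft_force'])
E
```

```text
[ 0.61292854 -0.11750791  0.04534498] [-0.43304272 -0.09204656  0.28914793]
```

View pics/s4c.png

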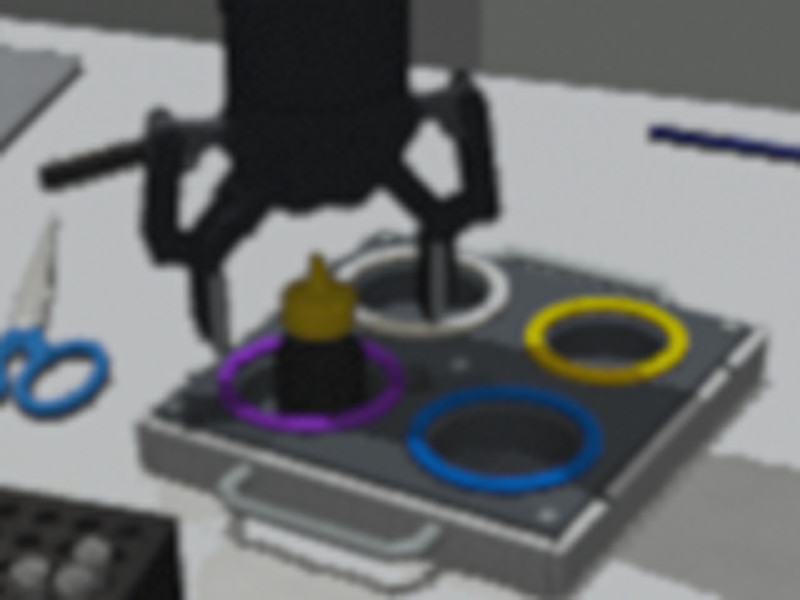

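The fingers straddle the dropper and clear the collar. I'm going 5 mm lower and closing.

Call:
step_arm([
  {"x": 0, "y": 0, "z": -0.5, "twist": 0, "jaw": 8.5},
  {"x": 0, "y": 0, "z": -0.5, "twist": 0, "jaw": 3},
  {"x": 0, "y": 0, "z": -0.5, "twist": 0, "jaw": 3},
  {"x": 0, "y": 0, "z": -0.5, "twist": 0, "jaw": 3},
  {"x": 0, "y": 0, "z": -0.5, "twist": 0, "jaw": 3},
  {"x": 0, "y": 0, "z": -0.5, "twist": 0, "jaw": 3},
  {"x": 0, "y": 0, "z": -0.5, "twist": 0, "jaw": 3},
  {"x": 0, "y": 0, "z": -0.5, "twist": 0, "jaw": 3},
])

```text
clock: 3.28
eef_pos: [0.6137, -0.1176, 0.0412]
tool_rot: [-0.196, 0.68, 0.195, 0.679]
ft_force: [1.1, 0.5, 5.2]
grip_width: 0.036
```

```bash
python3 - <<'E'
from h import *
p,d=snap('side','s5')
cv2.imwrite('pics/s5c.png',cv2.resize(p[120:240,250:410,::-1],None,fx=5,fy=5,interpolation=cv2.INTER_CUBIC))
o=bot.get_obs();print(o['eef_pos'],o['ft_force'],o['grip_width'])
E
```

```text
[ 0.61365731 -0.11757137  0.04118634] [0.56889187 0.18068226 4.46470211] 0.03615552910316275
```

View pics/s5c.png

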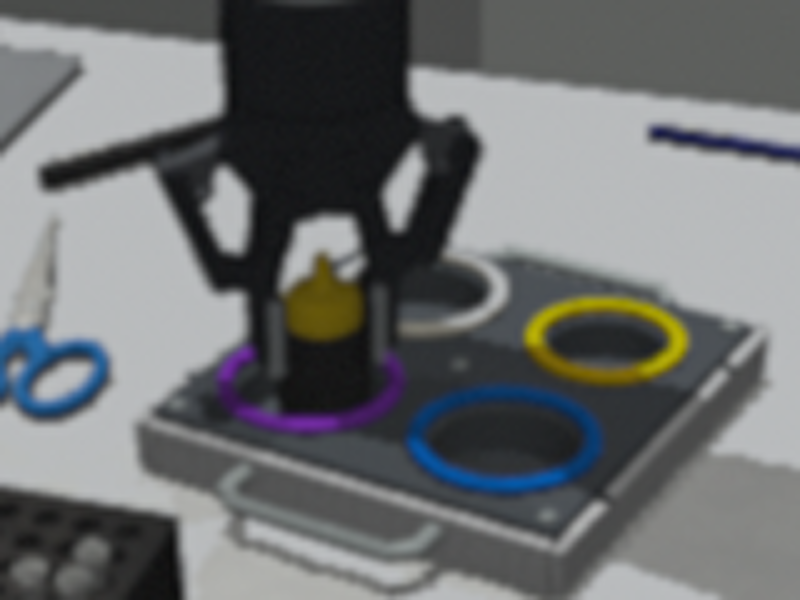

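The pads hold the body (36 mm reading, bottle upright at crop (325,330)). Lifting gently.

Call:
step_arm([
  {"x": 0, "y": 0, "z": 1, "twist": 0, "jaw": 3},
  {"x": 0, "y": 0, "z": 3, "twist": 0, "jaw": 3},
  {"x": 0, "y": 0, "z": 5, "twist": 0, "jaw": 3},
  {"x": 0, "y": 0, "z": 6, "twist": 0, "jaw": 3},
  {"x": 0, "y": 0, "z": 6.5, "twist": 0, "jaw": 3},
  {"x": 0, "y": 0, "z": 6.5, "twist": 0, "jaw": 3},
  {"x": 0, "y": 0, "z": 6.5, "twist": 0, "jaw": 3},
])

```text
clock: 3.92
eef_pos: [0.6132, -0.1175, 0.1055]
tool_rot: [-0.196, 0.68, 0.195, 0.679]
ft_force: [0.1, -0.1, -1.0]
grip_width: 0.0358
```

```bash
python3 - <<'E'
from h import *
p,d=snap('side','s6')
cv2.imwrite('pics/s6c.png',cv2.resize(p[100:220,250:410,::-1],None,fx=5,fy=5,interpolation=cv2.INTER_CUBIC))
o=bot.get_obs();print(o['eef_pos'],o['ft_force'],o['grip_width'])
E
```

```text
[ 0.61279324 -0.11740807  0.10493952] [-0.26694793  0.28374494 -1.2449351 ] 0.03597037406308255
```

View pics/s6c.png

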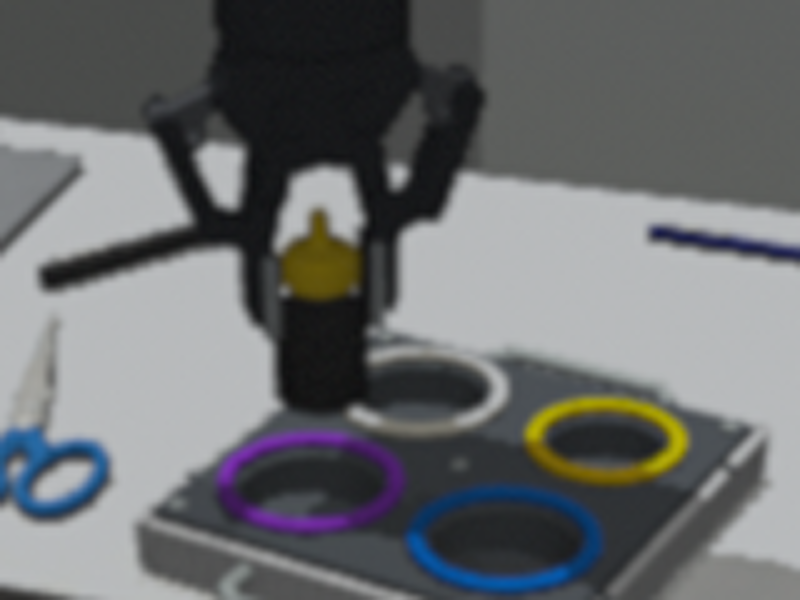

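Gripped and upright, bottom at about crop (322,405). Now moving above the yellow well.

Call:
step_arm([
  {"x": -2.7, "y": -1.8, "z": 0, "twist": 0, "jaw": 3},
  {"x": -5.3, "y": -3.5, "z": 0, "twist": 0, "jaw": 3},
  {"x": -8, "y": -5.4, "z": 0, "twist": 0, "jaw": 3},
  {"x": -9.8, "y": -6.5, "z": 0, "twist": 0, "jaw": 3},
  {"x": -10.6, "y": -7.1, "z": 0, "twist": 0, "jaw": 3},
  {"x": -10.6, "y": -7.1, "z": 0, "twist": 0, "jaw": 3},
  {"x": -10.6, "y": -7.1, "z": -1, "twist": 0, "jaw": 3},
  {"x": -10.6, "y": -7.1, "z": -2, "twist": 0, "jaw": 3},
  {"x": -10.6, "y": -7.1, "z": -2.5, "twist": 0, "jaw": 3},
  {"x": -10.6, "y": -7.1, "z": -2.5, "twist": 0, "jaw": 3},
])

```text
clock: 4.8
eef_pos: [0.5061, -0.1871, 0.0774]
tool_rot: [-0.195, 0.681, 0.197, 0.677]
ft_force: [-0.4, 0.8, -0.5]
grip_width: 0.0361
```

```bash
python3 - <<'E'
from h import *
p,d=snap('side','s7')
cv2.imwrite('pics/s7c.png',cv2.resize(p[120:220,290:430,::-1],None,fx=5.5,fy=5.5,interpolation=cv2.INTER_CUBIC))
o=bot.get_obs();print(o['eef_pos'],o['ft_force'],o['grip_width'])
c=bot.camera_info('side');K=np.array(c['camera_matrix'])
for w in([.5056,-.1877,.035],[.5056,-.1877,.049]):
    for r in(0,.02): 
        for s in(-1,1):
            q=K@(np.array(c['R'])@(np.array(w)+r*s*np.array(c['R'])[0])+np.array(c['t']));q=q[:2]/q[2];print(w,r*s,((q-[290,120])*5.5).round())
E
```

```text
[ 0.50650154 -0.18734863  0.07823726] [0.54613539 0.03396696 0.41658084] 0.03636111889678192
[0.5056, -0.1877, 0.035] 0 [439. 365.]
[0.5056, -0.1877, 0.035] 0 [439. 365.]
[0.5056, -0.1877, 0.035] -0.02 [389. 365.]
[0.5056, -0.1877, 0.035] 0.02 [490. 365.]
[0.5056, -0.1877, 0.049] 0 [441. 334.]
[0.5056, -0.1877, 0.049] 0 [441. 334.]
[0.5056, -0.1877, 0.049] -0.02 [390. 334.]
[0.5056, -0.1877, 0.049] 0.02 [491. 334.]
```

View pics/s7c.png

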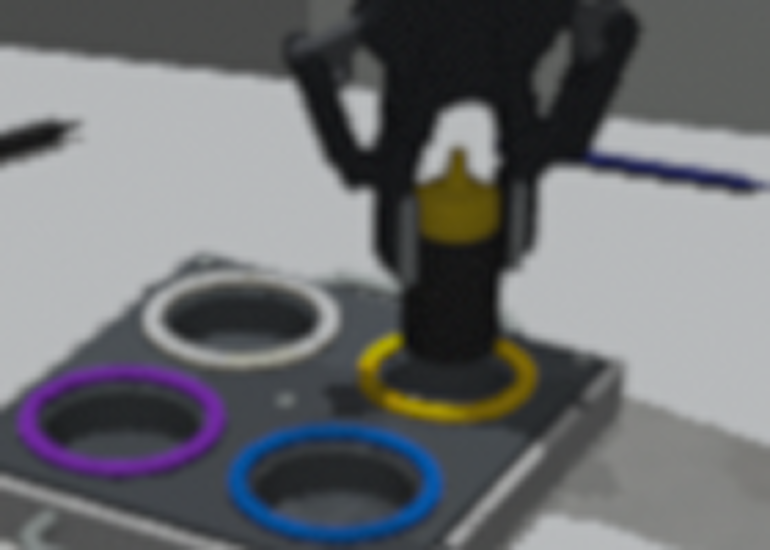

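```bash
cat >> h.py <<'E'
def cloud(n,d):
    c=bot.camera_info(n);K=np.array(c['camera_matrix']);R=np.array(c['R']);t=np.array(c['t'])
    v,u=np.mgrid[0:480,0:640]; X=np.stack([(u-K[0,2])*d/K[0,0],(v-K[1,2])*d/K[1,1],d],-1)
    return (X-t)@R
E
python3 - <<'E'
from h import *
from scipy.optimize import least_squares
d=np.load('/tmp/s7.npy'); W=cloud('side',d)
p=cv2.imread('pics/s7.png')
for r in range(160,200,3): print(r,p[r,372],W[r,372].round(4))
# region
m=np.zeros((480,640),bool); m[166:182,366:379]=True
P=W[m]; P=P[(P[:,2]>.045)]
f=lambda q:np.hypot(P[:,0]-q[0],P[:,1]-q[1])-.02
s=least_squares(f,[.506,-.187],loss='soft_l1',f_scale=.002);print(s.x,np.abs(f(s.x)).mean(),len(P))
hsv=cv2.cvtColor(p,cv2.COLOR_BGR2HSV); 
y=(hsv[...,0]>20)&(hsv[...,0]<35)&(hsv[...,1]>150)&(hsv[...,2]>50); y[:181]=0
y[:, :350]=0; y[:,395:]=0
Q=W[y]; Q=Q[(Q[:,2]>.025)&(Q[:,2]<.045)]; g=lambda q:np.hypot(Q[:,0]-q[0],Q[:,1]-q[1])-.032
s=least_squares(g,[.506,-.187],loss='soft_l1',f_scale=.002);print(s.x,np.abs(g(s.x)).mean(),len(Q),np.median(Q[:,2]))
E
```

```text
160 [11 84 98] [ 0.5004 -0.1724  0.1064]
163 [14 67 78] [ 0.4998 -0.1707  0.1004]
166 [25 22 22] [ 0.5015 -0.1803  0.0885]
169 [23 22 23] [ 0.4985 -0.1674  0.0883]
172 [22 22 22] [ 0.4988 -0.1706  0.0796]
175 [22 22 21] [ 0.4982 -0.1694  0.0732]
178 [22 20 21] [ 0.498  -0.1698  0.0659]
181 [23 22 22] [ 0.4978 -0.1704  0.0584]
184 [20 20 21] [ 0.497  -0.1679  0.0526]
187 [39 37 35] [ 0.5063 -0.214   0.019 ]
190 [40 37 36] [ 0.5059 -0.214   0.0113]
193 [39 81 90] [ 0.5032 -0.2023  0.0105]
196 [ 23  93 107] [ 0.4932 -0.1558  0.0305]
199 [80 75 71] [ 0.4912 -0.1477  0.0279]
[ 0.50445609 -0.18868566] 0.011149927440259687 208
[ 0.50334014 -0.18536277] 0.00227753618333584 163 0.03331602158481846
```

Depth puts the bottle about 3–4 mm too far in −y relative to the collar (6 mm clearance). I'm shifting +2 mm in y and lowering.

Call:
step_arm([
  {"x": 0, "y": 0.2, "z": 0, "twist": 0, "jaw": 3},
  {"x": 0, "y": 0.2, "z": -0.6, "twist": 0, "jaw": 3},
  {"x": 0, "y": 0.2, "z": -1.2, "twist": 0, "jaw": 3},
  {"x": 0, "y": 0.2, "z": -1.8, "twist": 0, "jaw": 3},
  {"x": 0, "y": 0.2, "z": -2.1, "twist": 0, "jaw": 3},
  {"x": 0, "y": 0.2, "z": -2.1, "twist": 0, "jaw": 3},
])

```text
clock: 5.35
eef_pos: [0.5057, -0.1851, 0.0561]
tool_rot: [-0.195, 0.682, 0.197, 0.677]
ft_force: [0.1, -0.1, -0.2]
grip_width: 0.036
```

```bash
python3 - <<'E'
from h import *
p,d=snap('side','s8')
cv2.imwrite('pics/s8c.png',cv2.resize(p[120:220,290:430,::-1],None,fx=5.5,fy=5.5,interpolation=cv2.INTER_CUBIC))
o=bot.get_obs();print(o['eef_pos'],o['ft_force'],o['grip_width'])
E
```

```text
[ 0.50600034 -0.18524695  0.05663476] [ 0.08790708 -0.24396494 -0.28304817] 0.036036850460179674
```

View pics/s8c.png

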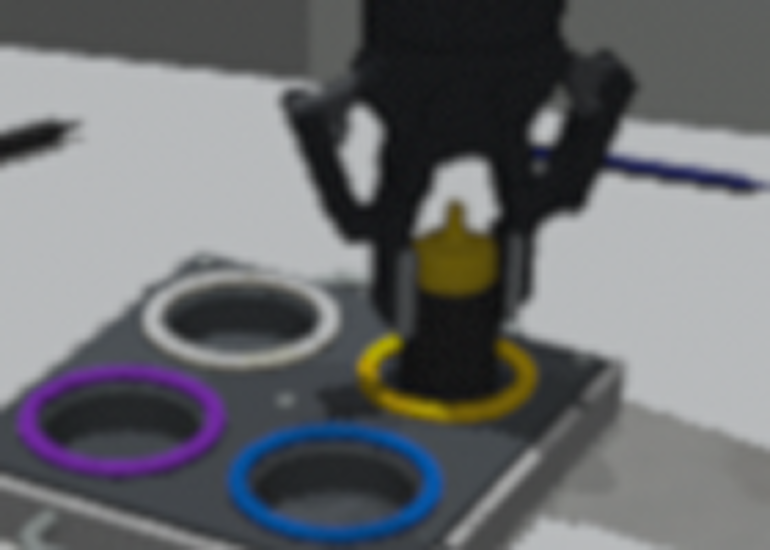

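The bottle is inside the collar with no contact. Lowering it to the floor.

Call:
step_arm([
  {"x": 0, "y": 0, "z": -0.5, "twist": 0, "jaw": 3},
  {"x": 0, "y": 0, "z": -0.9, "twist": 0, "jaw": 3},
  {"x": 0, "y": 0, "z": -1.2, "twist": 0, "jaw": 3},
  {"x": 0, "y": 0, "z": -1.4, "twist": 0, "jaw": 3},
  {"x": 0, "y": 0, "z": -1.5, "twist": 0, "jaw": 3},
  {"x": 0, "y": 0, "z": -1.5, "twist": 0, "jaw": 3},
  {"x": 0, "y": 0, "z": -1.5, "twist": 0, "jaw": 3},
])

```text
clock: 5.98
eef_pos: [0.5061, -0.1853, 0.0417]
tool_rot: [-0.195, 0.682, 0.197, 0.677]
ft_force: [-0.8, 0.7, -0.8]
grip_width: 0.0359
```

No contact yet, so I'm going down in 1 mm steps.

Call:
step_arm([
  {"x": 0, "y": 0, "z": -0.1, "twist": 0, "jaw": 3},
  {"x": 0, "y": 0, "z": -0.1, "twist": 0, "jaw": 3},
  {"x": 0, "y": 0, "z": -0.15, "twist": 0, "jaw": 3},
  {"x": 0, "y": 0, "z": -0.15, "twist": 0, "jaw": 3},
])

```text
clock: 6.32
eef_pos: [0.5064, -0.1853, 0.0411]
tool_rot: [-0.195, 0.681, 0.196, 0.678]
ft_force: [-2.5, 0.7, 6.0]
grip_width: 0.0361
```

The floor is reached (6 N). Releasing and rising.

Call:
step_arm([
  {"x": 0, "y": 0, "z": 0, "twist": 0, "jaw": 5},
  {"x": 0, "y": 0, "z": 0, "twist": 0, "jaw": 7},
  {"x": 0, "y": 0, "z": 0, "twist": 0, "jaw": 8},
  {"x": 0, "y": 0, "z": 0, "twist": 0, "jaw": 8.5},
  {"x": 0, "y": 0, "z": 2, "twist": 0, "jaw": 8.5},
  {"x": 0, "y": 0, "z": 5, "twist": 0, "jaw": 8.5},
  {"x": 0, "y": 0, "z": 9, "twist": 0, "jaw": 8.5},
  {"x": 0, "y": 0, "z": 13, "twist": 0, "jaw": 8.5},
  {"x": 0, "y": 0, "z": 15, "twist": 0, "jaw": 8.5},
])

```text
clock: 7.07
eef_pos: [0.5082, -0.186, 0.196]
tool_rot: [-0.197, 0.679, 0.195, 0.68]
ft_force: [0.7, -0.2, 0.1]
grip_width: 0.0847
```

```bash
python3 - <<'E'
from h import *
p,d=snap('side','s9')
cv2.imwrite('pics/s9c.png',cv2.resize(p[120:220,290:430,::-1],None,fx=5.5,fy=5.5,interpolation=cv2.INTER_CUBIC))
o=bot.get_obs();print(o['eef_pos'],o['ft_force'],o['grip_width'])
E
```

```text
[ 0.50990599 -0.18664452  0.19895094] [ 1.22613613 -1.38882103  2.01910471] 0.08513857270543808
```

View pics/s9c.png

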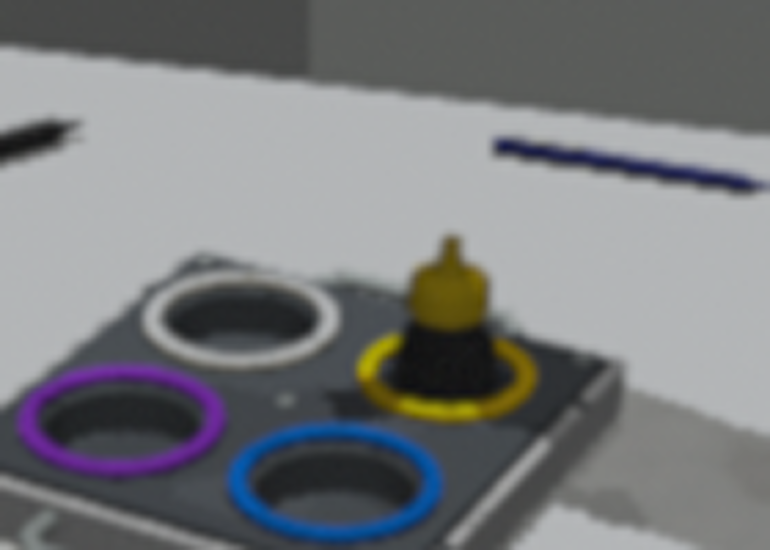

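The dropper stands upright in the yellow well, at crop (450,330). Next is the purple bottle.

Call:
step_arm([
  {"x": 1.0, "y": 3, "z": 0, "twist": 0, "jaw": 8.5},
  {"x": 13.7, "y": 40, "z": 0, "twist": 0, "jaw": 8.5},
  {"x": 13.7, "y": 40, "z": 0, "twist": 0, "jaw": 8.5},
  {"x": 13.7, "y": 40, "z": 0, "twist": 0, "jaw": 8.5},
  {"x": 13.7, "y": 40, "z": 0, "twist": 0, "jaw": 8.5},
  {"x": 13.7, "y": 40, "z": 0, "twist": 0, "jaw": 8.5},
  {"x": 13.7, "y": 40, "z": 0, "twist": 0, "jaw": 8.5},
  {"x": 13.7, "y": 40, "z": 0, "twist": 0, "jaw": 8.5},
  {"x": 13.7, "y": 40, "z": 0, "twist": 0, "jaw": 8.5},
  {"x": 13.7, "y": 40, "z": 0, "twist": 0, "jaw": 8.5},
])

```text
clock: 7.95
eef_pos: [0.6417, 0.2, 0.1982]
tool_rot: [-0.198, 0.678, 0.194, 0.681]
ft_force: [1.1, -0.2, 0.6]
grip_width: 0.0851
```

Call:
step_arm([
  {"x": 1.7, "y": 5, "z": 0, "twist": 0, "jaw": 8.5},
  {"x": 1.7, "y": 5, "z": 0, "twist": 0, "jaw": 8.5},
  {"x": 1.7, "y": 5, "z": 0, "twist": 0, "jaw": 8.5},
])

```text
clock: 8.2
eef_pos: [0.6585, 0.2546, 0.1956]
tool_rot: [-0.199, 0.678, 0.196, 0.68]
ft_force: [-0.5, -0.6, -0.5]
grip_width: 0.0847
```

Call:
step_arm([
  {"x": -1.1, "y": -4.1, "z": -3, "twist": 0, "jaw": 8.5},
  {"x": -1.1, "y": -4.1, "z": -6, "twist": 0, "jaw": 8.5},
  {"x": -1.1, "y": -4.1, "z": -8, "twist": 0, "jaw": 8.5},
  {"x": -1.1, "y": -4.1, "z": -8, "twist": 0, "jaw": 8.5},
  {"x": -1.1, "y": -4.1, "z": -8, "twist": 0, "jaw": 8.5},
])

```text
clock: 8.62
eef_pos: [0.6463, 0.2119, 0.1142]
tool_rot: [-0.199, 0.68, 0.195, 0.678]
ft_force: [-0.2, -0.4, 0.7]
grip_width: 0.085
```

```bash
python3 - <<'E'
from h import *
p,d=snap('side','s10')
cv2.imwrite('pics/s10c.png',cv2.resize(p[160:330,140:340,::-1],None,fx=3.5,fy=3.5,interpolation=cv2.INTER_CUBIC))
o=bot.get_obs();print(o['eef_pos'],o['ft_force'],o['grip_width'],o['joint_pos'])
E
```

```text
[0.64780097 0.21284517 0.11633979] [ 0.28441269 -0.20348598  0.77644804] 0.08472513728795061 [ 0.31977336  0.66509761  0.36616557  1.26929933 -0.00521192  1.32492892]
```

View pics/s10c.png

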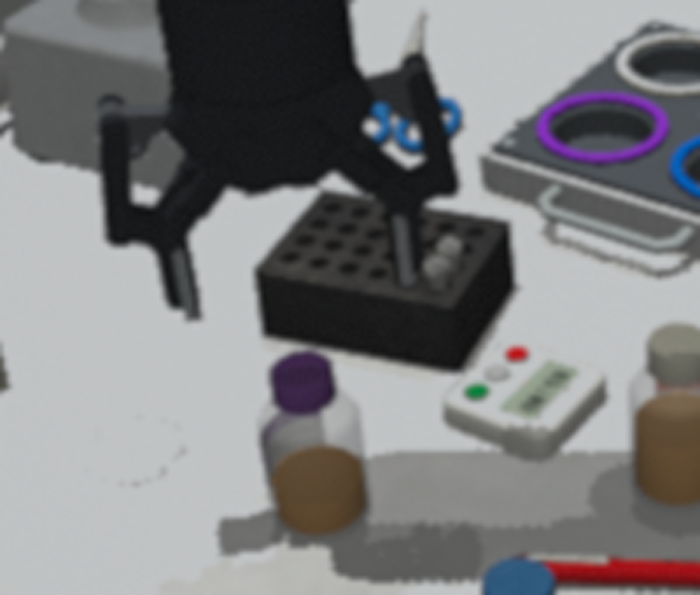

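The fingers straddle the purple bottle (cap at crop (302,370)) and the rack is clear. Lowering and closing.

Call:
step_arm([
  {"x": -0.1, "y": 0, "z": -3, "twist": 0, "jaw": 8.5},
  {"x": -0.1, "y": 0, "z": -6, "twist": 0, "jaw": 8.5},
  {"x": -0.1, "y": 0, "z": -7.8, "twist": 0, "jaw": 8.5},
  {"x": -0.1, "y": 0, "z": -8.3, "twist": 0, "jaw": 8.5},
  {"x": -0.1, "y": 0, "z": -8.3, "twist": 0, "jaw": 8.5},
  {"x": -0.1, "y": 0, "z": -8.3, "twist": 0, "jaw": 8.5},
])

```text
clock: 9.17
eef_pos: [0.6485, 0.2134, 0.0357]
tool_rot: [-0.199, 0.677, 0.196, 0.681]
ft_force: [0.1, -0.4, 0.1]
grip_width: 0.0851
```

Call:
step_arm([
  {"x": 0, "y": 0, "z": 0, "twist": 0, "jaw": 7},
  {"x": 0, "y": 0, "z": 0, "twist": 0, "jaw": 5.5},
  {"x": 0, "y": 0, "z": 0, "twist": 0, "jaw": 4},
  {"x": 0, "y": 0, "z": 0, "twist": 0, "jaw": 3.8},
  {"x": 0, "y": 0, "z": 0, "twist": 0, "jaw": 3.8},
  {"x": 0, "y": 0, "z": 0, "twist": 0, "jaw": 3.8},
  {"x": 0, "y": 0, "z": 0, "twist": 0, "jaw": 3.8},
])

```text
clock: 9.75
eef_pos: [0.65, 0.214, 0.0382]
tool_rot: [-0.199, 0.675, 0.196, 0.683]
ft_force: [-0.9, 0.2, 6.1]
grip_width: 0.0456
```

```bash
python3 - <<'E'
from h import *
p,d=snap('side','s11')
cv2.imwrite('pics/s11c.png',cv2.resize(p[180:330,140:340,::-1],None,fx=3.5,fy=3.5,interpolation=cv2.INTER_CUBIC))
o=bot.get_obs();print(o['eef_pos'],o['ft_force'],o['grip_width'])
E
```

```text
[0.65000706 0.21394106 0.03816347] [-0.07972253  0.29389493  6.14539442] 0.04550115492966823
```

View pics/s11c.png

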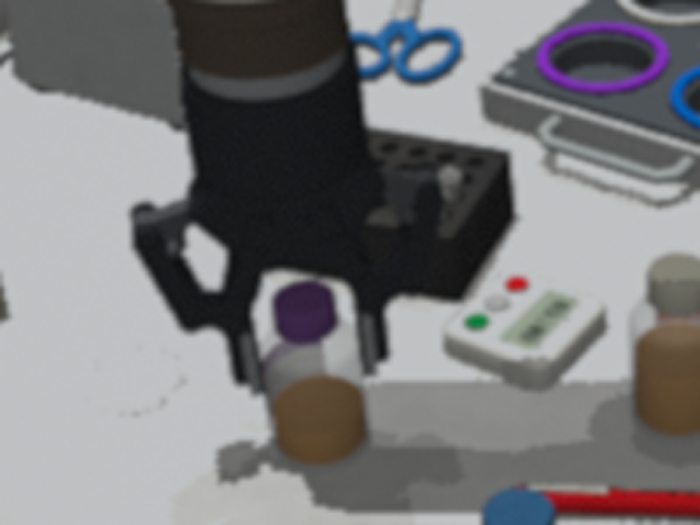

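The grip is closed on the body just below the shoulder, bottle upright. Lifting.

Call:
step_arm([
  {"x": 0, "y": 0, "z": 0.7, "twist": 0, "jaw": 3.8},
  {"x": 0, "y": 0, "z": 2, "twist": 0, "jaw": 3.8},
  {"x": 0, "y": 0, "z": 4, "twist": 0, "jaw": 3.8},
  {"x": 0, "y": 0, "z": 6, "twist": 0, "jaw": 3.8},
  {"x": 0, "y": 0, "z": 7.5, "twist": 0, "jaw": 3.8},
  {"x": 0, "y": 0, "z": 8, "twist": 0, "jaw": 3.8},
  {"x": 0, "y": 0, "z": 8, "twist": 0, "jaw": 3.8},
])

```text
clock: 10.38
eef_pos: [0.6511, 0.2143, 0.1205]
tool_rot: [-0.199, 0.674, 0.196, 0.684]
ft_force: [-1.0, -0.3, -0.4]
grip_width: 0.0458
```

```bash
python3 - <<'E'
from h import *
p,d=snap('side','s12')
cv2.imwrite('pics/s12c.png',cv2.resize(p[160:310,140:340,::-1],None,fx=3.5,fy=3.5,interpolation=cv2.INTER_CUBIC))
o=bot.get_obs();print(o['eef_pos'],o['ft_force'],o['grip_width'])
E
```

```text
[0.65028591 0.21402489 0.11876056] [ 0.14378628 -0.06632978 -0.85559748] 0.04527306190982358
```

View pics/s12c.png

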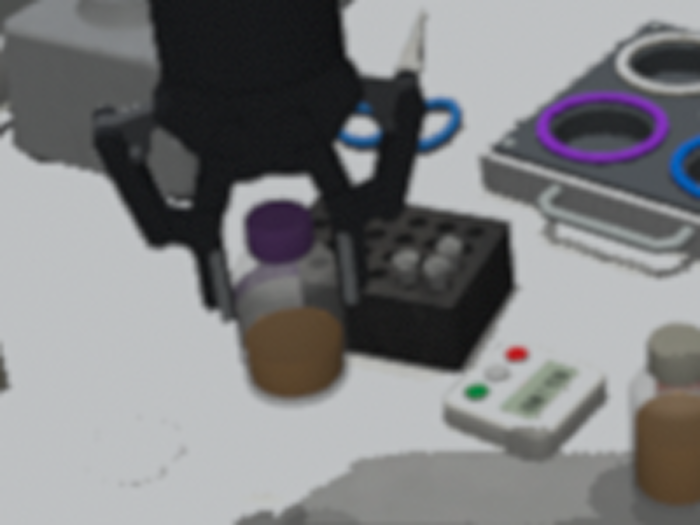

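Held and upright (cap at crop (280,232), base at (292,375)). Carrying it to the purple well.

Call:
step_arm([
  {"x": -0.2, "y": -2, "z": 0, "twist": 0, "jaw": 3.8},
  {"x": -0.6, "y": -6, "z": 0, "twist": 0, "jaw": 3.8},
  {"x": -1, "y": -10, "z": 0, "twist": 0, "jaw": 3.8},
  {"x": -1.4, "y": -14, "z": 0, "twist": 0, "jaw": 3.8},
  {"x": -1.8, "y": -18, "z": 0, "twist": 0, "jaw": 3.8},
  {"x": -2.2, "y": -22, "z": 0, "twist": 0, "jaw": 3.8},
  {"x": -2.6, "y": -26, "z": 0, "twist": 0, "jaw": 3.8},
  {"x": -3, "y": -30, "z": 0, "twist": 0, "jaw": 3.8},
  {"x": -3.2, "y": -32.6, "z": 0, "twist": 0, "jaw": 3.8},
  {"x": -3.2, "y": -33.2, "z": 0, "twist": 0, "jaw": 3.8},
])

```text
clock: 11.27
eef_pos: [0.6162, -0.1229, 0.1168]
tool_rot: [-0.197, 0.677, 0.194, 0.683]
ft_force: [-0.5, 0.0, -0.7]
grip_width: 0.0451
```

Call:
step_arm([
  {"x": 0, "y": 0, "z": -0.5, "twist": 0, "jaw": 3.8},
  {"x": 0, "y": 0, "z": -1, "twist": 0, "jaw": 3.8},
  {"x": 0, "y": 0, "z": -2, "twist": 0, "jaw": 3.8},
  {"x": 0, "y": 0, "z": -2.5, "twist": 0, "jaw": 3.8},
  {"x": 0, "y": 0, "z": -2.5, "twist": 0, "jaw": 3.8},
])

```text
clock: 11.68
eef_pos: [0.6147, -0.1209, 0.0891]
tool_rot: [-0.197, 0.678, 0.195, 0.681]
ft_force: [-0.6, -0.1, -1.7]
grip_width: 0.0455
```

```bash
cat >> h.py <<'E'
def chk(f,box,k,jawless=False):
    p,d=snap('side',f); u,v,w,h=box
    cv2.imwrite('pics/'+f+'c.png',cv2.resize(p[v:v+h,u:u+w,::-1],None,fx=k,fy=k,interpolation=cv2.INTER_CUBIC))
    o=bot.get_obs();print(o['clock'],o['eef_pos'].round(4),o['ft_force'].round(1),round(float(o['grip_width']),4)); return p,d
E
python3 - <<'E'
from h import *
chk('s13',(250,110,140,110),5.5)
E
```

```text
11.7333 [ 0.6153 -0.1212  0.0901] [ 0.8 -0.1 -0.5] 0.0454
```

View pics/s13c.png

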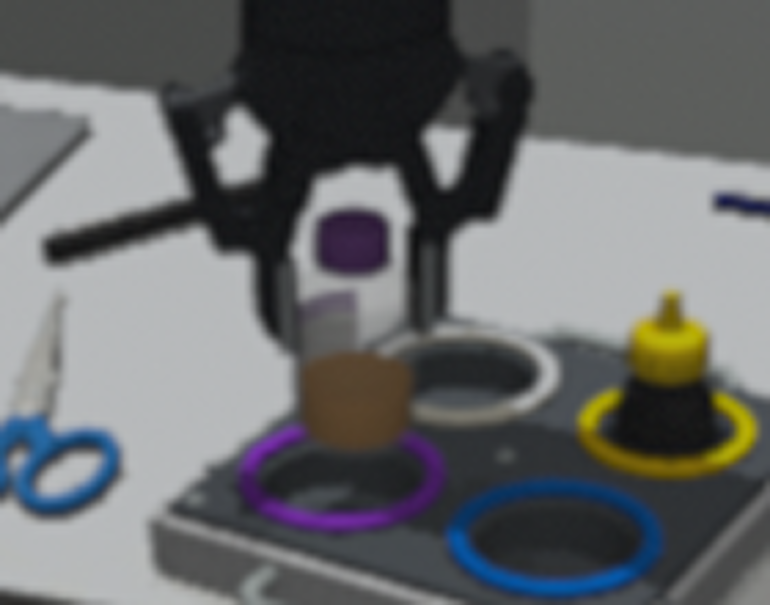

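```bash
cat >> h.py <<'E'
def circ(W,m,r,zlo,zhi,g):
    from scipy.optimize import least_squares
    P=W[m];P=P[(P[:,2]>zlo)&(P[:,2]<zhi)&(np.hypot(P[:,0]-g[0],P[:,1]-g[1])<r+.02)]
    f=lambda q:np.hypot(P[:,0]-q[0],P[:,1]-q[1])-r
    s=least_squares(f,g,loss='soft_l1',f_scale=.0015);return s.x.round(4),len(P),np.abs(f(s.x)).mean().round(4)
E
python3 - <<'E'
from h import *
d=np.load('/tmp/s13.npy'); W=cloud('side',d)
for r in range(150,200,3): print(r,W[r,315].round(4))
def box(a,b,c,e):
    m=np.zeros((480,640),bool);m[b:e,a:c]=1;return m
print('body',circ(W,box(306,175,325,190),.024,.04,.13,[.617,-.118]))
print('cap',circ(W,box(308,150,320,159),.015,.1,.2,[.617,-.118]))
# empty collars from side0 (initial): white, blue, purple front
d=np.load('/tmp/side0.npy');W=cloud('side',d);p=cv2.imread('pics/side0.png');h=cv2.cvtColor(p,cv2.COLOR_BGR2HSV)
pm=(h[...,0]>130)&(h[...,0]<160)&(h[...,1]>100);
print('pur',circ(W,pm,.037,.030,.042,[.6175,-.1175]), np.median(W[pm&(W[...,0]>.5)&(W[...,1]<0)][:,2]))
ym=(h[...,0]>20)&(h[...,0]<35)&(h[...,1]>150)
print('yel',circ(W,ym,.032,.030,.042,[.5056,-.1877]))
bm=(h[...,0]>95)&(h[...,0]<120)&(h[...,1]>120)
print('blu',circ(W,bm,.037,.030,.042,[.5263,-.0965]))
E
```

```text
150 [ 0.607  -0.1193  0.1392]
153 [ 0.6035 -0.1086  0.138 ]
156 [ 0.6038 -0.1091  0.1311]
159 [ 0.6032 -0.107   0.1256]
162 [ 0.6038 -0.1082  0.1183]
165 [ 0.6023 -0.1034  0.1141]
168 [ 0.601  -0.099   0.1097]
171 [ 0.6021 -0.1017  0.1014]
174 [ 0.6002 -0.0957  0.0979]
177 [ 0.6001 -0.0951  0.0914]
180 [ 0.6012 -0.098   0.0829]
183 [ 0.6016 -0.0985  0.0756]
186 [ 0.6013 -0.0971  0.0694]
189 [ 0.602  -0.0987  0.0613]
192 [ 0.6013 -0.0963  0.0556]
195 [ 0.6177 -0.1429  0.0197]
198 [ 0.6206 -0.1507  0.0072]
body (array([ 0.6117, -0.1202]), 284, np.float64(0.001))
cap (array([ 0.611 , -0.1215]), 108, np.float64(0.0028))
pur (array([ 0.6161, -0.1148]), 201, np.float64(0.0021)) 0.03291350963666603
yel (array([ 0.5035, -0.185 ]), 186, np.float64(0.0018))
blu (array([ 0.5248, -0.0933]), 270, np.float64(0.002))
```

Depth says the bottle needs +4.4 mm in x and +5.4 mm in y to centre on the purple well. Correcting, then lowering partway.

Call:
step_arm([
  {"x": 0.4, "y": 0.5, "z": 0, "twist": 0, "jaw": 3.8},
  {"x": 0.4, "y": 0.5, "z": 0, "twist": 0, "jaw": 3.8},
  {"x": 0.4, "y": 0.5, "z": 0, "twist": 0, "jaw": 3.8},
  {"x": 0.4, "y": 0.5, "z": -0.8, "twist": 0, "jaw": 3.8},
  {"x": 0.4, "y": 0.5, "z": -1.6, "twist": 0, "jaw": 3.8},
  {"x": 0.4, "y": 0.5, "z": -2.4, "twist": 0, "jaw": 3.8},
  {"x": 0.4, "y": 0.5, "z": -2.6, "twist": 0, "jaw": 3.8},
  {"x": 0.4, "y": 0.5, "z": -2.6, "twist": 0, "jaw": 3.8},
])

```text
clock: 12.4
eef_pos: [0.6181, -0.1162, 0.0624]
tool_rot: [-0.197, 0.678, 0.195, 0.68]
ft_force: [0.1, -0.4, -0.4]
grip_width: 0.0459
```

```bash
python3 - <<'E'
from h import *
p,d=chk('s14',(250,110,140,110),5.5); W=cloud('side',d)
m=np.zeros((480,640),bool);m[180:198,304:323]=1
print('body',circ(W,m,.024,.04,.13,[.617,-.118]))
E
```

```text
12.45 [ 0.6186 -0.1163  0.0632] [ 1.2 -0.5 -0.3] 0.0452
body (array([ 0.615 , -0.1155]), 339, np.float64(0.0011))
```

View pics/s14c.png

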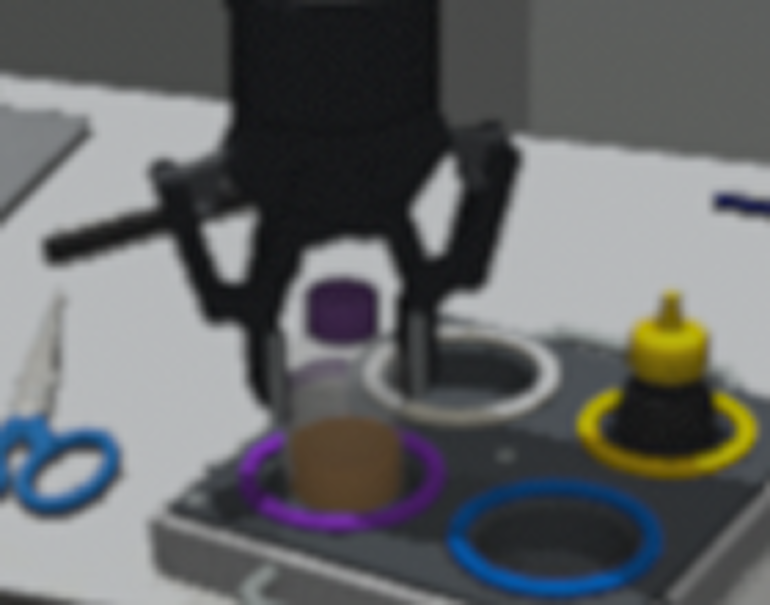

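The bottle is centred to about 1 mm and inside the collar. Lowering to the floor.

Call:
step_arm([
  {"x": 0, "y": 0, "z": -0.5, "twist": 0, "jaw": 3.8},
  {"x": 0, "y": 0, "z": -0.9, "twist": 0, "jaw": 3.8},
  {"x": 0, "y": 0, "z": -1.2, "twist": 0, "jaw": 3.8},
  {"x": 0, "y": 0, "z": -1.4, "twist": 0, "jaw": 3.8},
  {"x": 0, "y": 0, "z": -1.5, "twist": 0, "jaw": 3.8},
  {"x": 0, "y": 0, "z": -1.6, "twist": 0, "jaw": 3.8},
  {"x": 0, "y": 0, "z": -1.6, "twist": 0, "jaw": 3.8},
])

```text
clock: 13.03
eef_pos: [0.6184, -0.1163, 0.0481]
tool_rot: [-0.197, 0.678, 0.195, 0.681]
ft_force: [-1.9, -0.7, 4.5]
grip_width: 0.0456
```

Floor contact (4.5 N at the expected height). Releasing and rising.

Call:
step_arm([
  {"x": 0, "y": 0, "z": 0, "twist": 0, "jaw": 5.5},
  {"x": 0, "y": 0, "z": 0, "twist": 0, "jaw": 7},
  {"x": 0, "y": 0, "z": 0, "twist": 0, "jaw": 8},
  {"x": 0, "y": 0, "z": 0, "twist": 0, "jaw": 8.5},
  {"x": 0, "y": 0, "z": 2, "twist": 0, "jaw": 8.5},
  {"x": 0, "y": 0, "z": 5, "twist": 0, "jaw": 8.5},
  {"x": 0, "y": 0, "z": 9, "twist": 0, "jaw": 8.5},
  {"x": 0, "y": 0, "z": 13, "twist": 0, "jaw": 8.5},
  {"x": 0, "y": 0, "z": 14, "twist": 0, "jaw": 8.5},
])

```text
clock: 13.78
eef_pos: [0.6218, -0.1169, 0.1958]
tool_rot: [-0.199, 0.674, 0.193, 0.684]
ft_force: [1.8, -0.6, 1.3]
grip_width: 0.0851
```

```bash
python3 - <<'E'
from h import *
chk('s15',(250,110,140,110),5.5)
E
```

```text
13.8333 [ 0.6221 -0.117   0.1956] [ 1.5 -0.4  2.2] 0.085
```

View pics/s15c.png

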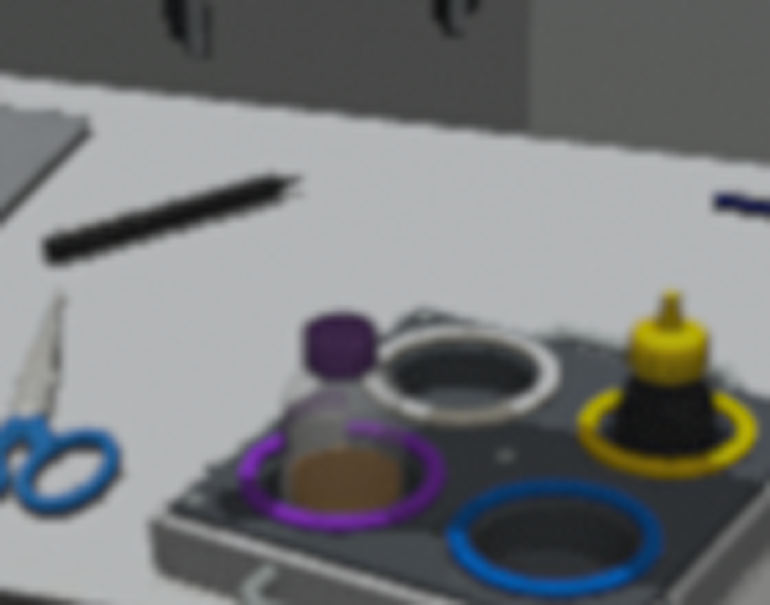

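The purple bottle is seated upright, at crop (340,420). Now the blue bottle.

Call:
step_arm([
  {"x": -0.8, "y": 3, "z": 0, "twist": 0, "jaw": 8.5},
  {"x": -11.7, "y": 42.7, "z": 0, "twist": 0, "jaw": 8.5},
  {"x": -11.7, "y": 42.7, "z": 0, "twist": 0, "jaw": 8.5},
  {"x": -11.7, "y": 42.7, "z": 0, "twist": 0, "jaw": 8.5},
  {"x": -11.7, "y": 42.7, "z": 0, "twist": 0, "jaw": 8.5},
  {"x": -11.7, "y": 42.7, "z": 0, "twist": 0, "jaw": 8.5},
  {"x": -11.7, "y": 42.7, "z": 0, "twist": 0, "jaw": 8.5},
  {"x": -11.7, "y": 42.7, "z": 0, "twist": 0, "jaw": 8.5},
  {"x": -11.7, "y": 42.7, "z": 0, "twist": 0, "jaw": 8.5},
  {"x": -11.7, "y": 42.7, "z": 0, "twist": 0, "jaw": 8.5},
])

```text
clock: 14.67
eef_pos: [0.5136, 0.2763, 0.1947]
tool_rot: [-0.199, 0.674, 0.193, 0.684]
ft_force: [0.6, -1.0, 0.3]
grip_width: 0.0849
```

Call:
step_arm([
  {"x": -0.9, "y": 3.4, "z": -1, "twist": 0, "jaw": 8.5},
  {"x": -0.9, "y": 3.4, "z": -4, "twist": 0, "jaw": 8.5},
  {"x": -0.9, "y": 3.4, "z": -6, "twist": 0, "jaw": 8.5},
  {"x": -0.9, "y": 3.4, "z": -7.5, "twist": 0, "jaw": 8.5},
  {"x": -0.9, "y": 3.4, "z": -7.5, "twist": 0, "jaw": 8.5},
  {"x": -0.9, "y": 3.4, "z": -7.5, "twist": 0, "jaw": 8.5},
])

```text
clock: 15.17
eef_pos: [0.5035, 0.3098, 0.1181]
tool_rot: [-0.199, 0.676, 0.193, 0.683]
ft_force: [1.0, -0.0, 0.5]
grip_width: 0.0848
```

```bash
python3 - <<'E'
from h import *
chk('s16',(200,230,200,160),3.7)
E
```

```text
15.2167 [0.5046 0.3102 0.1196] [0.2 0.3 0.7] 0.0849
```

View pics/s16c.png

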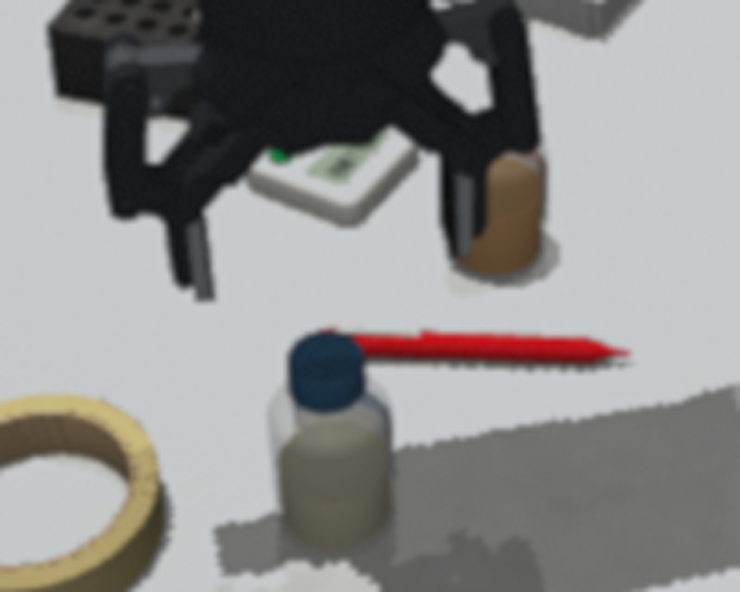

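Well aligned over the blue bottle (cap at crop (327,355)). Lowering and closing.

Call:
step_arm([
  {"x": 0, "y": 0, "z": -3, "twist": 0, "jaw": 8.5},
  {"x": 0, "y": 0, "z": -6, "twist": 0, "jaw": 8.5},
  {"x": 0, "y": 0, "z": -8, "twist": 0, "jaw": 8.5},
  {"x": 0, "y": 0, "z": -8.8, "twist": 0, "jaw": 8.5},
  {"x": 0, "y": 0, "z": -8.8, "twist": 0, "jaw": 8.5},
  {"x": 0, "y": 0, "z": -8.8, "twist": 0, "jaw": 8.5},
  {"x": 0, "y": 0, "z": -8.8, "twist": 0, "jaw": 8.5},
])

```text
clock: 15.8
eef_pos: [0.5063, 0.3111, 0.0338]
tool_rot: [-0.198, 0.673, 0.193, 0.686]
ft_force: [0.3, -0.8, 0.9]
grip_width: 0.085
```

Call:
step_arm([
  {"x": 0, "y": 0, "z": 0, "twist": 0, "jaw": 7},
  {"x": 0, "y": 0, "z": 0, "twist": 0, "jaw": 5.5},
  {"x": 0, "y": 0, "z": 0, "twist": 0, "jaw": 4},
  {"x": 0, "y": 0, "z": 0, "twist": 0, "jaw": 3.8},
  {"x": 0, "y": 0, "z": 0, "twist": 0, "jaw": 3.8},
  {"x": 0, "y": 0, "z": 0, "twist": 0, "jaw": 3.8},
  {"x": 0, "y": 0, "z": 0, "twist": 0, "jaw": 3.8},
])

```text
clock: 16.38
eef_pos: [0.5072, 0.3117, 0.0355]
tool_rot: [-0.198, 0.672, 0.193, 0.687]
ft_force: [0.0, -0.4, 5.2]
grip_width: 0.0459
```

```bash
python3 - <<'E'
from h import *
chk('s17',(200,230,200,160),3.7)
E
```

```text
16.4333 [0.5072 0.3116 0.0355] [-0.3 -0.7  5.3] 0.0456
```

View pics/s17c.png

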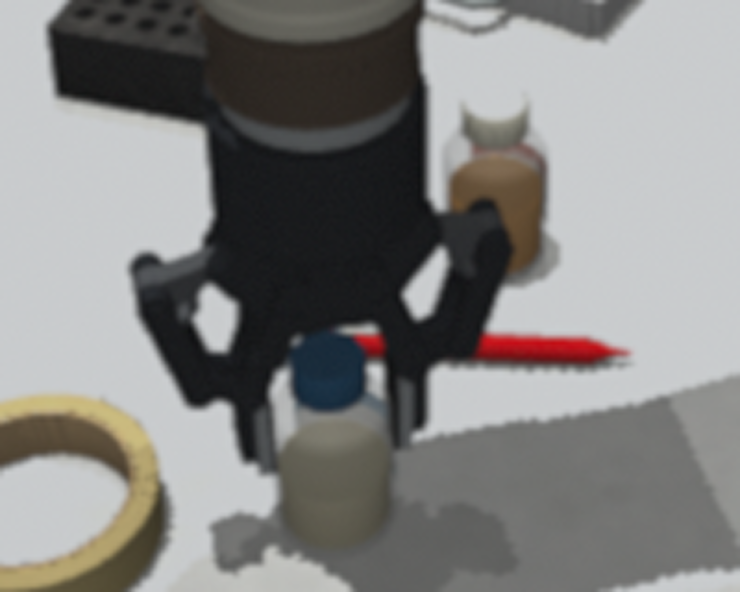

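Gripped. Lifting high enough to clear the white bottle on the way.

Call:
step_arm([
  {"x": 0, "y": 0, "z": 0.7, "twist": 0, "jaw": 3.8},
  {"x": 0, "y": 0, "z": 2, "twist": 0, "jaw": 3.8},
  {"x": 0, "y": 0, "z": 5, "twist": 0, "jaw": 3.8},
  {"x": 0, "y": 0, "z": 8, "twist": 0, "jaw": 3.8},
  {"x": 0, "y": 0, "z": 11, "twist": 0, "jaw": 3.8},
  {"x": 0, "y": 0, "z": 13, "twist": 0, "jaw": 3.8},
  {"x": 0, "y": 0, "z": 13.5, "twist": 0, "jaw": 3.8},
  {"x": 0, "y": 0, "z": 13.5, "twist": 0, "jaw": 3.8},
])

```text
clock: 17.1
eef_pos: [0.5082, 0.3123, 0.1728]
tool_rot: [-0.198, 0.671, 0.194, 0.688]
ft_force: [0.5, 0.3, -0.8]
grip_width: 0.0458
```

```bash
python3 - <<'E'
from h import *
chk('s18',(200,150,200,160),3.7)
E
```

```text
17.15 [0.5072 0.3117 0.1706] [ 0.5 -0.3 -1.4] 0.0456
```

View pics/s18c.png

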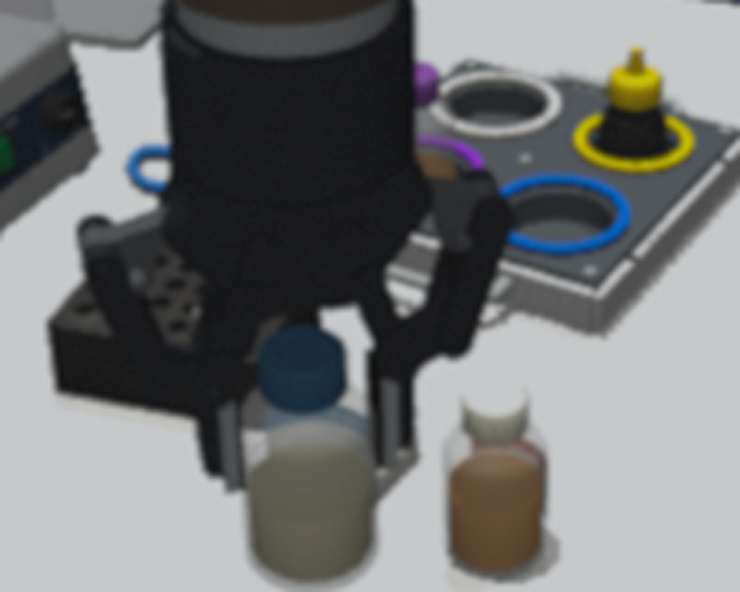

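Held and upright. Carrying it to the blue well.

Call:
step_arm([
  {"x": 0.1, "y": -2, "z": 0, "twist": 0, "jaw": 3.8},
  {"x": 0.3, "y": -6, "z": 0, "twist": 0, "jaw": 3.8},
  {"x": 0.5, "y": -10, "z": 0, "twist": 0, "jaw": 3.8},
  {"x": 0.7, "y": -14, "z": 0, "twist": 0, "jaw": 3.8},
  {"x": 0.9, "y": -18, "z": 0, "twist": 0, "jaw": 3.8},
  {"x": 1.1, "y": -22, "z": 0, "twist": 0, "jaw": 3.8},
  {"x": 1.3, "y": -26, "z": 0, "twist": 0, "jaw": 3.8},
  {"x": 1.5, "y": -30, "z": 0, "twist": 0, "jaw": 3.8},
  {"x": 1.7, "y": -34, "z": 0, "twist": 0, "jaw": 3.8},
  {"x": 1.9, "y": -37, "z": 0, "twist": 0, "jaw": 3.8},
])

```text
clock: 17.98
eef_pos: [0.5241, -0.0612, 0.168]
tool_rot: [-0.197, 0.674, 0.193, 0.685]
ft_force: [0.7, -0.1, -1.4]
grip_width: 0.0461
```

Call:
step_arm([
  {"x": 0.2, "y": -2.4, "z": 0, "twist": 0, "jaw": 3.8},
  {"x": 0.3, "y": -3.4, "z": 0, "twist": 0, "jaw": 3.8},
  {"x": 0.3, "y": -3.4, "z": -2, "twist": 0, "jaw": 3.8},
  {"x": 0.3, "y": -3.4, "z": -4, "twist": 0, "jaw": 3.8},
  {"x": 0.3, "y": -3.4, "z": -6, "twist": 0, "jaw": 3.8},
  {"x": 0.3, "y": -3.4, "z": -7.4, "twist": 0, "jaw": 3.8},
  {"x": 0.3, "y": -3.4, "z": -8, "twist": 0, "jaw": 3.8},
  {"x": 0.3, "y": -3.4, "z": -8, "twist": 0, "jaw": 3.8},
])

```text
clock: 18.65
eef_pos: [0.5245, -0.0942, 0.0849]
tool_rot: [-0.196, 0.676, 0.194, 0.683]
ft_force: [0.2, 0.5, -0.5]
grip_width: 0.0456
```

```bash
python3 - <<'E'
from h import *
p,d=chk('s19',(270,110,140,110),5.5); W=cloud('side',d)
m=np.zeros((480,640),bool);m[180:203,341:361]=1
print('body',circ(W,m,.024,.055,.11,[.526,-.095]))
E
```

```text
18.7 [ 0.5258 -0.0944  0.0864] [ 1.2  0.3 -0.7] 0.0454
body (array([ 0.5218, -0.0936]), 456, np.float64(0.0012))
```

View pics/s19c.png

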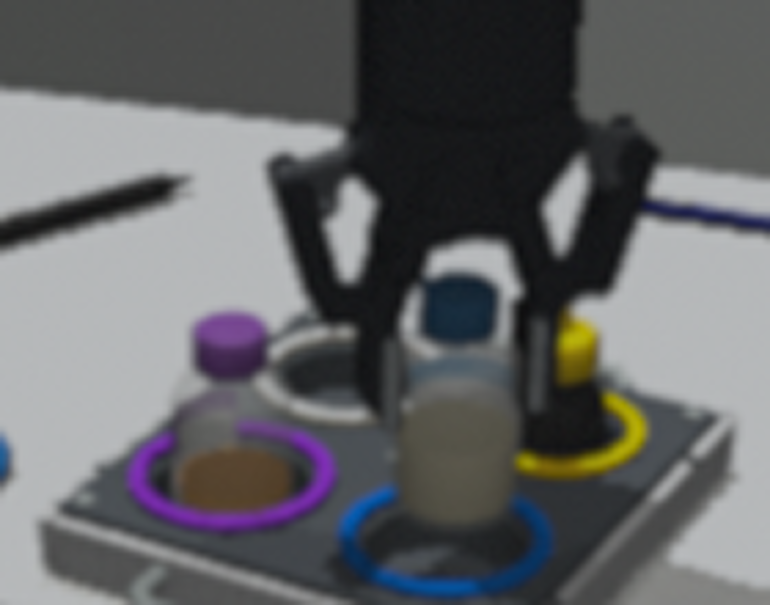

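The bottle is 3 mm short in x (body centre at crop x 457, collar 446). Correcting and lowering.

Call:
step_arm([
  {"x": 0.3, "y": 0, "z": 0, "twist": 0, "jaw": 3.8},
  {"x": 0.3, "y": 0, "z": 0, "twist": 0, "jaw": 3.8},
  {"x": 0.3, "y": 0, "z": -0.8, "twist": 0, "jaw": 3.8},
  {"x": 0.3, "y": 0, "z": -1.6, "twist": 0, "jaw": 3.8},
  {"x": 0.3, "y": 0, "z": -2.4, "twist": 0, "jaw": 3.8},
  {"x": 0.3, "y": 0, "z": -2.5, "twist": 0, "jaw": 3.8},
  {"x": 0.3, "y": 0, "z": -2.5, "twist": 0, "jaw": 3.8},
])

```text
clock: 19.28
eef_pos: [0.5278, -0.0943, 0.0603]
tool_rot: [-0.196, 0.676, 0.194, 0.683]
ft_force: [0.2, -0.5, -1.5]
grip_width: 0.0453
```

```bash
python3 - <<'E'
from h import *
p,d=chk('s20',(270,110,140,110),5.5); W=cloud('side',d)
m=np.zeros((480,640),bool);m[190:206,341:361]=1
print('body',circ(W,m,.024,.045,.11,[.526,-.095]))
E
```

```text
19.3333 [ 0.5283 -0.0944  0.0608] [-0.  -0.4 -1.1] 0.0453
body (array([ 0.5249, -0.0939]), 318, np.float64(0.0011))
```

View pics/s20c.png

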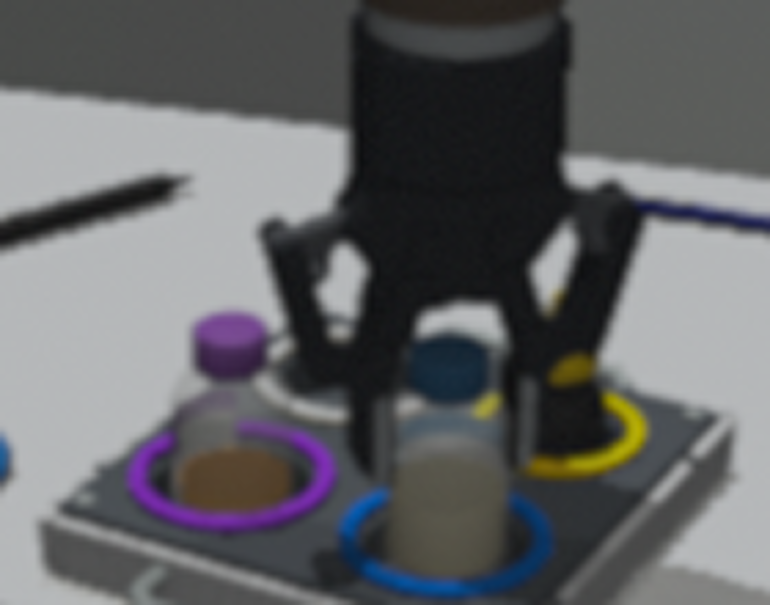

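Call:
step_arm([
  {"x": 0, "y": 0, "z": -0.5, "twist": 0, "jaw": 3.8},
  {"x": 0, "y": 0, "z": -0.9, "twist": 0, "jaw": 3.8},
  {"x": 0, "y": 0, "z": -1.2, "twist": 0, "jaw": 3.8},
  {"x": 0, "y": 0, "z": -1.4, "twist": 0, "jaw": 3.8},
  {"x": 0, "y": 0, "z": -1.5, "twist": 0, "jaw": 3.8},
  {"x": 0, "y": 0, "z": -1.6, "twist": 0, "jaw": 3.8},
  {"x": 0, "y": 0, "z": -1.6, "twist": 0, "jaw": 3.8},
])

```text
clock: 19.92
eef_pos: [0.5281, -0.0943, 0.0454]
tool_rot: [-0.196, 0.676, 0.194, 0.684]
ft_force: [-1.4, 0.1, 4.1]
grip_width: 0.0457
```

Floor contact (4 N at the expected height). Releasing.

Call:
step_arm([
  {"x": 0, "y": 0, "z": 0, "twist": 0, "jaw": 5.5},
  {"x": 0, "y": 0, "z": 0, "twist": 0, "jaw": 7},
  {"x": 0, "y": 0, "z": 0, "twist": 0, "jaw": 8},
  {"x": 0, "y": 0, "z": 0, "twist": 0, "jaw": 8.5},
  {"x": 0, "y": 0, "z": 2, "twist": 0, "jaw": 8.5},
  {"x": 0, "y": 0, "z": 5, "twist": 0, "jaw": 8.5},
  {"x": 0, "y": 0, "z": 9, "twist": 0, "jaw": 8.5},
  {"x": 0, "y": 0, "z": 13, "twist": 0, "jaw": 8.5},
  {"x": 0, "y": 0, "z": 15, "twist": 0, "jaw": 8.5},
])

```text
clock: 20.67
eef_pos: [0.5301, -0.0947, 0.2005]
tool_rot: [-0.198, 0.673, 0.193, 0.686]
ft_force: [0.8, -0.6, 0.6]
grip_width: 0.085
```

```bash
python3 - <<'E'
from h import *
chk('s21',(270,110,140,110),5.5)
E
```

```text
20.7167 [ 0.5319 -0.095   0.2035] [1.1 0.4 3.2] 0.0848
```

View pics/s21c.png

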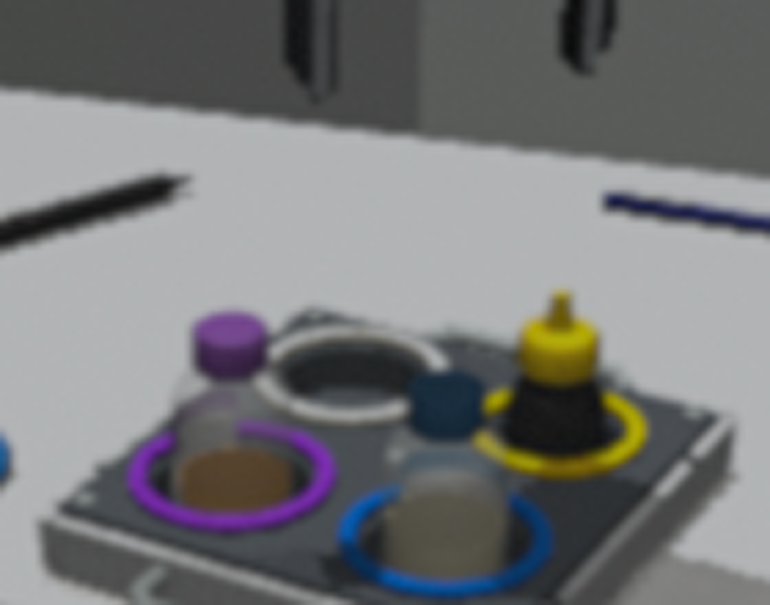

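The blue bottle is seated upright, at crop (447,480). Last is the white bottle.

Call:
step_arm([
  {"x": -0.7, "y": 4, "z": 0, "twist": 0, "jaw": 8.5},
  {"x": -1.4, "y": 8, "z": 0, "twist": 0, "jaw": 8.5},
  {"x": -2.1, "y": 12, "z": 0, "twist": 0, "jaw": 8.5},
  {"x": -2.8, "y": 16, "z": 0, "twist": 0, "jaw": 8.5},
  {"x": -3.5, "y": 20, "z": -1, "twist": 0, "jaw": 8.5},
  {"x": -4, "y": 23, "z": -3, "twist": 0, "jaw": 8.5},
  {"x": -4.2, "y": 24, "z": -6, "twist": 0, "jaw": 8.5},
  {"x": -4.2, "y": 24, "z": -8, "twist": 0, "jaw": 8.5},
  {"x": -4.2, "y": 24, "z": -8, "twist": 0, "jaw": 8.5},
  {"x": -4.2, "y": 24, "z": -8, "twist": 0, "jaw": 8.5},
])

```text
clock: 21.55
eef_pos: [0.4887, 0.1448, 0.1224]
tool_rot: [-0.199, 0.673, 0.192, 0.686]
ft_force: [1.1, 0.1, 0.4]
grip_width: 0.085
```

```bash
python3 - <<'E'
from h import *
chk('s22',(240,180,200,160),3.7)
E
```

```text
21.6 [0.4901 0.1448 0.1238] [ 0.9 -0.3  0.5] 0.0853
```

View pics/s22c.png

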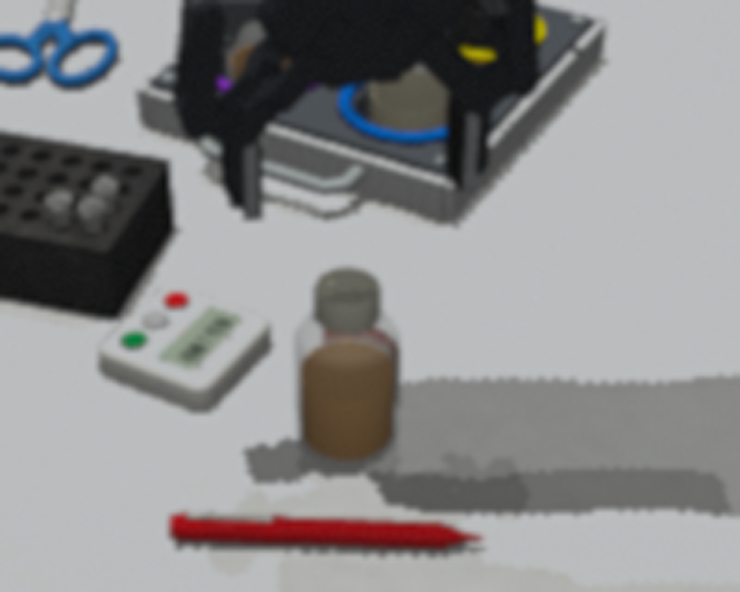

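Aligned over the white bottle (cap at crop (347,290)). Lowering and closing.

Call:
step_arm([
  {"x": 0, "y": 0, "z": -3, "twist": 0, "jaw": 8.5},
  {"x": 0, "y": 0, "z": -6, "twist": 0, "jaw": 8.5},
  {"x": 0, "y": 0, "z": -8.4, "twist": 0, "jaw": 8.5},
  {"x": 0, "y": 0, "z": -9.2, "twist": 0, "jaw": 8.5},
  {"x": 0, "y": 0, "z": -9.2, "twist": 0, "jaw": 8.5},
  {"x": 0, "y": 0, "z": -9.2, "twist": 0, "jaw": 8.5},
  {"x": 0, "y": 0, "z": -9.2, "twist": 0, "jaw": 8.5},
])

```text
clock: 22.18
eef_pos: [0.4922, 0.1451, 0.034]
tool_rot: [-0.198, 0.67, 0.192, 0.689]
ft_force: [0.1, -0.2, 0.4]
grip_width: 0.085
```

Call:
step_arm([
  {"x": 0, "y": 0, "z": 0, "twist": 0, "jaw": 7},
  {"x": 0, "y": 0, "z": 0, "twist": 0, "jaw": 5.5},
  {"x": 0, "y": 0, "z": 0, "twist": 0, "jaw": 4},
  {"x": 0, "y": 0, "z": 0, "twist": 0, "jaw": 3.8},
  {"x": 0, "y": 0, "z": 0, "twist": 0, "jaw": 3.8},
  {"x": 0, "y": 0, "z": 0, "twist": 0, "jaw": 3.8},
  {"x": 0, "y": 0, "z": 0, "twist": 0, "jaw": 3.8},
])

```text
clock: 22.77
eef_pos: [0.4933, 0.1454, 0.0357]
tool_rot: [-0.198, 0.669, 0.192, 0.69]
ft_force: [-0.8, -0.8, 6.7]
grip_width: 0.0455
```

```bash
python3 - <<'E'
from h import *
chk('s23',(240,180,200,160),3.7)
E
```

```text
22.8167 [0.4933 0.1454 0.0357] [-0.4  0.7  6.8] 0.0456
```

View pics/s23c.png

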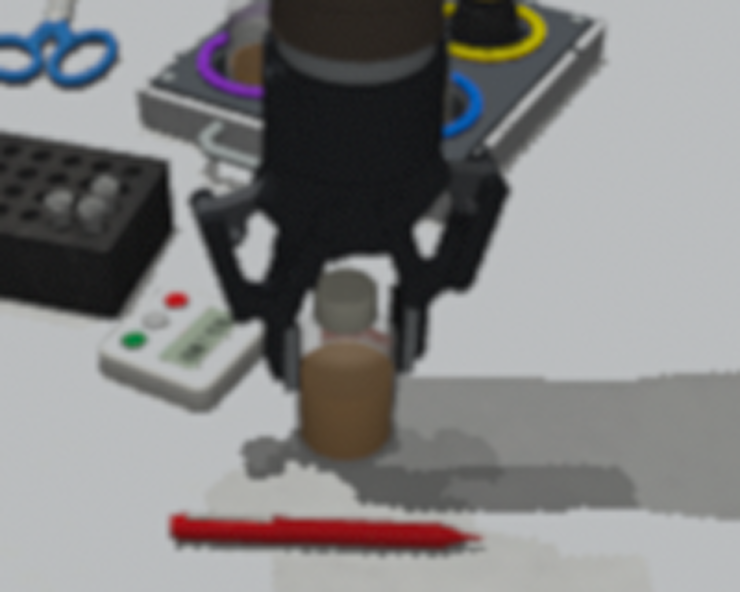

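Gripped. Lifting high to clear the seated bottles.

Call:
step_arm([
  {"x": 0, "y": 0, "z": 0.7, "twist": 0, "jaw": 3.8},
  {"x": 0, "y": 0, "z": 2, "twist": 0, "jaw": 3.8},
  {"x": 0, "y": 0, "z": 5, "twist": 0, "jaw": 3.8},
  {"x": 0, "y": 0, "z": 8, "twist": 0, "jaw": 3.8},
  {"x": 0, "y": 0, "z": 11, "twist": 0, "jaw": 3.8},
  {"x": 0, "y": 0, "z": 14, "twist": 0, "jaw": 3.8},
  {"x": 0, "y": 0, "z": 15.3, "twist": 0, "jaw": 3.8},
  {"x": 0, "y": 0, "z": 15.5, "twist": 0, "jaw": 3.8},
  {"x": 0, "y": 0, "z": 15.5, "twist": 0, "jaw": 3.8},
])

```text
clock: 23.57
eef_pos: [0.4937, 0.1456, 0.1917]
tool_rot: [-0.198, 0.668, 0.192, 0.691]
ft_force: [0.3, 0.2, -0.5]
grip_width: 0.0456
```

```bash
python3 - <<'E'
from h import *
chk('s24',(240,100,200,160),3.7)
E
```

```text
23.6167 [0.4928 0.1453 0.1902] [ 0.3  0.1 -2.1] 0.0457
```

View pics/s24c.png

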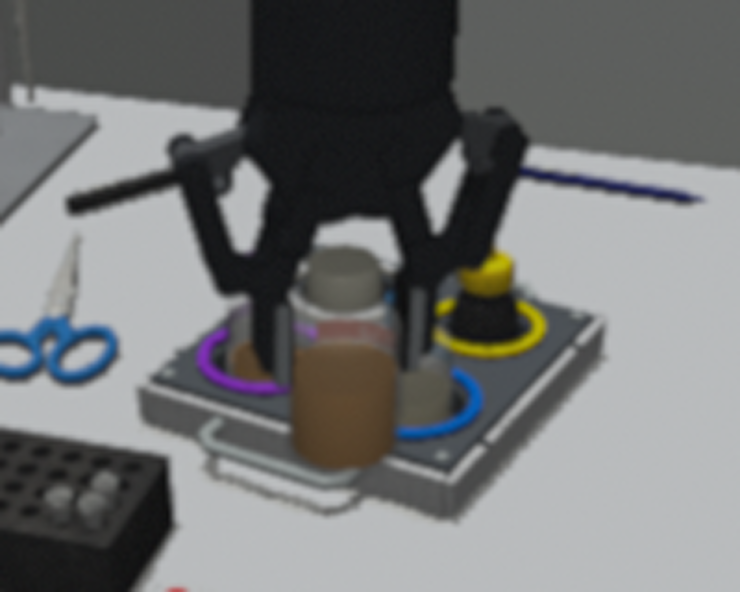

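Held and upright. Carrying it to the white well.

Call:
step_arm([
  {"x": 0.6, "y": -2, "z": 0, "twist": 0, "jaw": 3.8},
  {"x": 1.8, "y": -6, "z": 0, "twist": 0, "jaw": 3.8},
  {"x": 3, "y": -10, "z": 0, "twist": 0, "jaw": 3.8},
  {"x": 4.2, "y": -14, "z": 0, "twist": 0, "jaw": 3.8},
  {"x": 5.4, "y": -18, "z": 0, "twist": 0, "jaw": 3.8},
  {"x": 6.6, "y": -22, "z": 0, "twist": 0, "jaw": 3.8},
  {"x": 7.8, "y": -26, "z": 0, "twist": 0, "jaw": 3.8},
  {"x": 9, "y": -30, "z": 0, "twist": 0, "jaw": 3.8},
  {"x": 10.2, "y": -34, "z": 0, "twist": 0, "jaw": 3.8},
  {"x": 10.6, "y": -35.2, "z": 0, "twist": 0, "jaw": 3.8},
])

```text
clock: 24.45
eef_pos: [0.5983, -0.2122, 0.1868]
tool_rot: [-0.196, 0.671, 0.19, 0.689]
ft_force: [0.3, 1.2, -1.2]
grip_width: 0.0457
```

Call:
step_arm([
  {"x": 0, "y": 0, "z": 0, "twist": 0, "jaw": 3.8},
  {"x": 0, "y": 0, "z": 0, "twist": 0, "jaw": 3.8},
])

```text
clock: 24.62
eef_pos: [0.5965, -0.213, 0.1833]
tool_rot: [-0.194, 0.673, 0.19, 0.688]
ft_force: [-0.1, -0.3, -1.8]
grip_width: 0.0459
```

Now correcting to the target (0.5985, −0.207) and lowering to a hover above the collar.

Call:
step_arm([
  {"x": 0.3, "y": 0.6, "z": -1, "twist": 0, "jaw": 3.8},
  {"x": 0.3, "y": 0.6, "z": -3, "twist": 0, "jaw": 3.8},
  {"x": 0.3, "y": 0.6, "z": -5, "twist": 0, "jaw": 3.8},
  {"x": 0.3, "y": 0.6, "z": -7, "twist": 0, "jaw": 3.8},
  {"x": 0.3, "y": 0.6, "z": -8.8, "twist": 0, "jaw": 3.8},
  {"x": 0.3, "y": 0.6, "z": -9.4, "twist": 0, "jaw": 3.8},
  {"x": 0.3, "y": 0.6, "z": -9.4, "twist": 0, "jaw": 3.8},
  {"x": 0.3, "y": 0.6, "z": -9.4, "twist": 0, "jaw": 3.8},
])

```text
clock: 25.28
eef_pos: [0.5993, -0.2054, 0.0891]
tool_rot: [-0.195, 0.673, 0.191, 0.687]
ft_force: [0.3, -0.2, -0.6]
grip_width: 0.0457
```

```bash
python3 - <<'E'
from h import *
p,d=chk('s25',(260,90,140,110),5.5); W=cloud('side',d)
m=np.zeros((480,640),bool);m[155:174,326:342]=1
print('body',circ(W,m,.024,.055,.11,[.598,-.207]))
E
```

```text
25.3333 [ 0.6001 -0.206   0.0901] [ 0.7 -0.  -0.7] 0.0457
body (array([ 0.596 , -0.2051]), 303, np.float64(0.0013))
```

View pics/s25c.png

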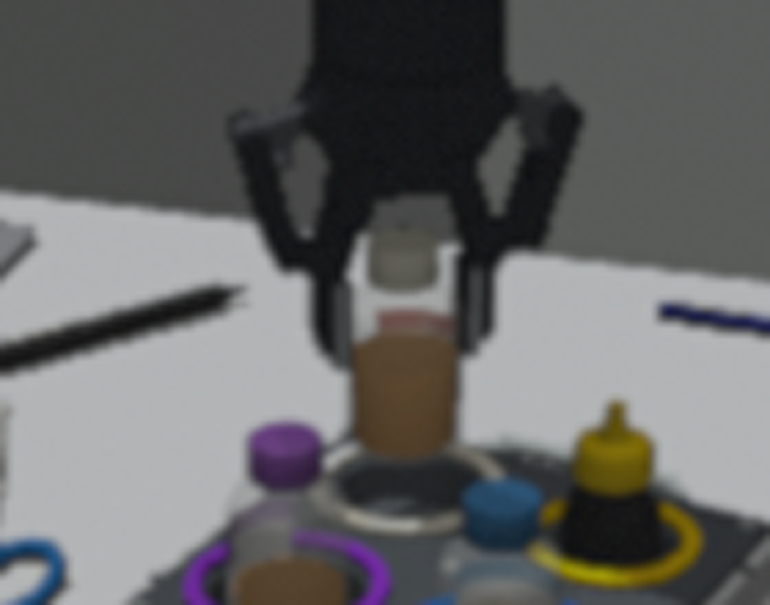

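The white bottle is centred within 1.5 mm (bottle at crop x 406, collar 410). Lowering.

Call:
step_arm([
  {"x": -0.1, "y": -0.1, "z": -0.7, "twist": 0, "jaw": 3.8},
  {"x": -0.1, "y": -0.1, "z": -1.4, "twist": 0, "jaw": 3.8},
  {"x": -0.1, "y": -0.1, "z": -2.1, "twist": 0, "jaw": 3.8},
  {"x": -0.1, "y": -0.1, "z": -2.7, "twist": 0, "jaw": 3.8},
  {"x": -0.1, "y": -0.1, "z": -3, "twist": 0, "jaw": 3.8},
  {"x": -0.1, "y": -0.1, "z": -3, "twist": 0, "jaw": 3.8},
])

```text
clock: 25.83
eef_pos: [0.5982, -0.2068, 0.0587]
tool_rot: [-0.194, 0.674, 0.191, 0.687]
ft_force: [-0.2, -0.7, -0.7]
grip_width: 0.0456
```

```bash
python3 - <<'E'
from h import *
p,d=chk('s26',(260,90,140,110),5.5); W=cloud('side',d)
m=np.zeros((480,640),bool);m[165:180,326:342]=1
print('body',circ(W,m,.024,.045,.11,[.598,-.207]))
E
```

```text
25.8833 [ 0.5986 -0.207   0.0593] [ 0.3  0.2 -1.3] 0.0455
body (array([ 0.5953, -0.2064]), 206, np.float64(0.0013))
```

View pics/s26c.png

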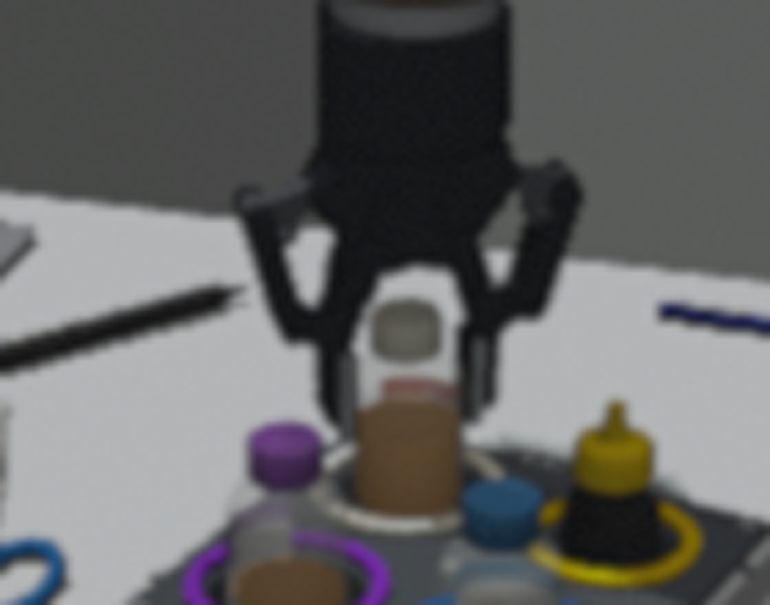

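Call:
step_arm([
  {"x": 0, "y": 0, "z": -0.5, "twist": 0, "jaw": 3.8},
  {"x": 0, "y": 0, "z": -0.9, "twist": 0, "jaw": 3.8},
  {"x": 0, "y": 0, "z": -1.2, "twist": 0, "jaw": 3.8},
  {"x": 0, "y": 0, "z": -1.4, "twist": 0, "jaw": 3.8},
  {"x": 0, "y": 0, "z": -1.45, "twist": 0, "jaw": 3.8},
  {"x": 0, "y": 0, "z": -1.45, "twist": 0, "jaw": 3.8},
])

```text
clock: 26.38
eef_pos: [0.5983, -0.207, 0.0458]
tool_rot: [-0.195, 0.673, 0.191, 0.687]
ft_force: [-3.1, 0.8, 5.2]
grip_width: 0.0457
```

Floor contact (5 N at the expected height). Releasing and rising.

Call:
step_arm([
  {"x": 0, "y": 0, "z": 0, "twist": 0, "jaw": 5.5},
  {"x": 0, "y": 0, "z": 0, "twist": 0, "jaw": 7},
  {"x": 0, "y": 0, "z": 0, "twist": 0, "jaw": 8},
  {"x": 0, "y": 0, "z": 0, "twist": 0, "jaw": 8.5},
  {"x": 0, "y": 0, "z": 2, "twist": 0, "jaw": 8.5},
  {"x": 0, "y": 0, "z": 5, "twist": 0, "jaw": 8.5},
  {"x": 0, "y": 0, "z": 9, "twist": 0, "jaw": 8.5},
  {"x": 0, "y": 0, "z": 13, "twist": 0, "jaw": 8.5},
  {"x": 0, "y": 0, "z": 15, "twist": 0, "jaw": 8.5},
])

```text
clock: 27.13
eef_pos: [0.6002, -0.2076, 0.2014]
tool_rot: [-0.196, 0.671, 0.189, 0.689]
ft_force: [1.6, -0.1, 0.4]
grip_width: 0.0848
```

Call:
step_arm([
  {"x": -4, "y": 4, "z": 1, "twist": 0, "jaw": 8.5},
  {"x": -8, "y": 8, "z": 1, "twist": 0, "jaw": 8.5},
  {"x": -11, "y": 12, "z": 1, "twist": 0, "jaw": 8.5},
  {"x": -14, "y": 16, "z": 1, "twist": 0, "jaw": 8.5},
  {"x": -17, "y": 20, "z": 1, "twist": 0, "jaw": 8.5},
  {"x": -20, "y": 24, "z": 1, "twist": 0, "jaw": 8.5},
  {"x": -22, "y": 27, "z": 1, "twist": 0, "jaw": 8.5},
  {"x": -22, "y": 27, "z": 1, "twist": 0, "jaw": 8.5},
  {"x": -22, "y": 27, "z": 1, "twist": 0, "jaw": 8.5},
])

```text
clock: 27.88
eef_pos: [0.3768, 0.0649, 0.2114]
tool_rot: [-0.197, 0.671, 0.191, 0.689]
ft_force: [0.1, -1.2, -0.2]
grip_width: 0.0852
```

```bash
python3 - <<'E'
from h import *
chk('s27',(260,140,140,110),5.5)
p,d=snap('top','t27');c=np.clip(p[165:295,330:470,::-1]*1.7,0,255).astype(np.uint8)
cv2.imwrite('pics/t27c.png',cv2.resize(c,None,fx=4.5,fy=4.5,interpolation=cv2.INTER_CUBIC))
E
```

```text
27.9333 [0.3767 0.0655 0.2115] [-2.1  0.6  0.4] 0.0849
```

View pics/s27c.png

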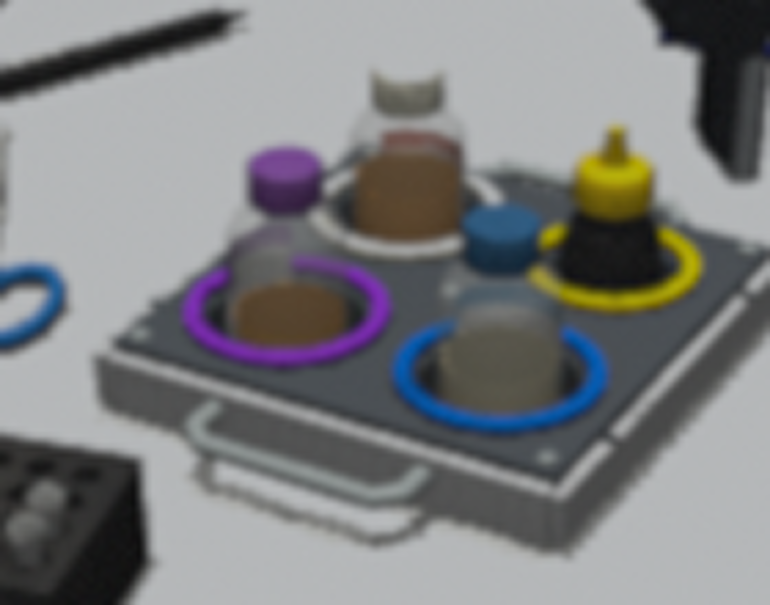

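View pics/t27c.png

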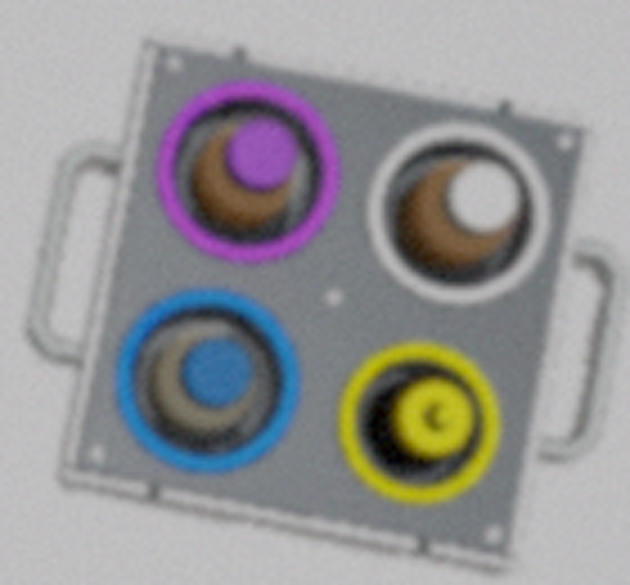

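Both views show all four bottles upright inside the matching collars. A quick check of cap heights by depth, then I hand in.

```bash
python3 - <<'E'
from h import *
d=np.load('/tmp/t27.npy');W=cloud('top',d)
for k,(x,y) in dict(p=(264,155),w=(485,196),b=(219,371),y=(432,417)).items():
    u,v=int(330+x/4.5),int(165+y/4.5); P=W[v-3:v+4,u-3:u+4].reshape(-1,3); print(k,np.median(P,0).round(4))
bot.job_done()
E
```

```text
p [ 0.6155 -0.1148  0.0984]
w [ 0.5962 -0.206   0.0976]
b [ 0.5262 -0.0934  0.0976]
y [ 0.5058 -0.1841  0.0834]
the job is handed in; nothing more can be done
```

All four bottles are in their matching wells, released and standing upright, and the job is handed in at about 28 s of the 115 s allowed. I moved the dropper from the purple well to the yellow one first, then placed the purple, blue and white bottles. Each was lowered until the force sensor showed floor contact at 4–6 N before I let go.

**Last checks:**
- **Position:** the side and top pictures show every bottle inside the collar of its own colour. By the top camera, the cap centres lie within about 4 mm of the well axes, and the dropper is farthest off, at about 3.6 mm.
- **Height:** the three reagent caps measured 97.6–98.4 mm above the bench, against 98 mm when fully seated. The dropper's cap measured 83 mm against 82 mm, so all four are on the well floor.
- **Clearance:** the gripper was open and well away from the carrier at hand-in.

**Disagreements:**
- **Camera offset:** the two cameras differed by about 2–3 mm, so I did the final centring over the wells with the side camera alone.
- **Jaw reading:** the jaws read 2–4 mm less than each bottle's diameter, but every grip held.

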